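Rehang the peg-box lid on its hinge rod

TASK

Put the loose lid of the wooden peg box back on its hinge: push it back along the rim until its two knuckles slot in between the three on the box and it stops against them, then push the hinge rod by its knob through all five knuckles until the knob is up against the end one. Feel your way and force neither part, leave the lid lying flat and shut, and leave the can, jar and nozzle standing where they are.

Things in the scene. Friction and masses are not known exactly. Their poses are not given: they have to be found in the camera images.
- box: Open wooden box for clothes pegs, screwed to the sill: 110 (its x) x 180 (y) x 90 mm high. Origin: centre of its underside; x towards its hinge side (away from the robot), y along the hinge (left), z up. Behind it three fixed round knuckles, 22 mm across, bore 14, lie on the hinge line x = 68, z = 102 mm: from y = -90 to -18, 11 to 31 and 60 to 90 mm; two gaps of 29 mm take the lid's knuckles.
- box_axis (a point): Point on the box's hinge line midway between the middles of its two gaps: 68, 21, 102 mm in the box's frame, same axes. With the lid home, lid_axis lies here within 3 mm. Blocks under the fixed knuckles, with fronts at x = 57 mm, stop the lid's back edge.
- lid: Loose wooden lid without handle: board 116 (its x) x 188 (y) x 14 mm, 0.25 to 0.4 kg, lying flat on the box's rim. Origin: middle of its underside; x towards its hinge edge, y left, z up. Starts 30 to 45 mm short of home, up to 12 mm to a side, turned up to 0.1 rad. Home, its origin lies at about x = -1, y = 0, z = 90 mm in the box's frame.
- lid_centre (a point): Centre of the lid's board, 7 mm above lid, same axes. The front edge is 58 mm in front of it, the side edges 94 mm beside it; home, the board overhangs the box by 4 mm in front and at the sides, so its edges can be pushed from outside the box with fingertips pointing down.
- lid_axis (a point): Point on the axis of the lid's two round knuckles (24 mm long, 22 across, bore 14), midway between their middles: 69.5, 21, 5 mm from lid_centre in the lid's axes; the middles lie 24.5 mm to either side along y. In the gaps they have 2.5 mm of play each way. Out of line with the gaps they meet the fixed knuckles 22 mm short of home.
- rod: Aluminium hinge rod 12 mm thick, 75 g, with a wooden knob; lies along its own y, from knob to nose; may roll about it. Origin on its axis at the knob's inner face. Starts drawn out by 118 to 123 mm to the box's -y side, its nose lying loose in the right-hand, long knuckle, so that the knob sags several mm. Play in each bore 1 mm all round. Light to push, but it binds (15 N or more) where it meets a knuckle out of line or is held sagging.
- rod_knob (a point): Centre of the flat outer face of the rod's round knob (30 mm across, 18 mm thick), axes as rod. Pushed towards the box's +y; a finger on it can lift it level by friction as it goes in; easing off lets a bound rod settle. Fully home, the knob's inner face touches the right end of the long knuckle and this point lies at x = 68, y = -108, z = 102 mm in the box's frame (x, z within 3 mm).
- rod_tip (a point): Tip of the rod's nose, 188 mm from the knob's inner face. The nose tapers over its last 17 mm to a blunt point 4 mm across. Home, it stands 8 mm out of the left end of the left knuckle.
- coffee_can: Plain aluminium coffee can, 100 mm across, 135 mm high, left of the box; leave it. Origin: centre of its underside.
- spice_jar: Glass spice jar with a dark twist cap, 48 mm across, 100 mm high, behind the box; leave it. Origin: centre of its underside.
- nozzle: Black plastic nozzle head standing on its wide end, 72 mm across, 80 mm high, behind and to the right of the box; leave it. Origin: centre of its underside.
Not all that is in view belongs to the job. Of the things like the lid, leave any that is black, orange or turquoise; of the rest the larger one is meant.

How it is judged:
By the outcome, as a careful person would: the job done as asked, in the order asked, and still so for the second after the job is handed in, with the robot touching nothing.
It also fails if it takes over 69 s, if anything falls off the work surface, if the arm or the gripper's body presses on something with over 40 N, if the wrist force passes 120 N, or if a joint passes its speed limit or range.

ROBOT

A 6-joint arm with a two-finger parallel gripper is mounted at the origin on the work surface. World frame = base frame: x ahead of the robot, y to its left, z up, the work surface at z = 0. Lengths are in m, angles in degrees, forces in N, time in s.
With the tool pointing down it reaches from about 0.4 to 0.825 m from the base axis. Payload 7 kg.
Tool frame: the origin (TCP) lies midway between the tips of the shut fingers; the grasp point (between the pads) lies hold_point_z behind it (hold_point_z is the distance from the TCP to the grasp point, in m); z points along the fingers, y is the line along which they close (so a half turn about z gives the same grasp; the last joint's range is limited). The gripper opens to 88 mm and grips with 3 to 60 N. Pads are 19 mm wide; open, the fingers measure 130 mm over their backs; the gripper's body (78 mm by 193 mm) begins 47 mm behind the grasp point.
Start: joints at [80.793, 20.546, 0.682, 0, -70.136, -16.507], TCP at [0.293, 0.608, 0.191] pointing down, gripper open.
Joint ranges: [-176.03, 176.03], [-82.01, 121.73], [-58.28, 71.71], [-173.87, 95.51], [-174.79, -0.11], [-173.66, 173.66]. Speed limits (degrees/s): [136.94, 136.94, 172.46, 180, 180, 180].

INTERFACE

Orientations are given as [roll, pitch, yaw] about the fixed x, y, z axes, in that order (R = Rz(yaw) Ry(pitch) Rx(roll)).
In Python, from plant import * gives the robot as it stands.
- The arm moves only by the tool step_arm, never from a script. Its argument "steps" is a list that holds one entry, the list of rows, each a list of 6 numbers: the shift along the tool's x, y, z scaled (see below), then the turn, a rotation vector about the tool's x, y, z scaled (see below). In form: [[[tx, ty, tz, wx, wy, wz], ...]]. A call has 1 to 20 rows; each row is the pose to reach, as a shift and turn from the pose commanded when the call began, along the tool's axes at that moment; what a row does not reach only later rows make up. The controller multiplies each number of a shift by 100 mm and each number of a turn by 0.5 rad. A row lasts 1/10 s, in which the tool goes at most 50 mm and 8.59 degrees, less where a joint would pass 70% of its speed; a pose out of reach is approached as far as the arm can. A call with a number of a shift or a turn outside -1 to 1 is refused whole. A call with a gripper value outside its range is refused whole. "jaw" is the closure in counts, from 0 (fully open) to 255 (shut), set as the call begins (left out, the last holds). The fingers move at their own pace and stop on an object; the grip force is fixed at half the most. Time passes only in rows, so rows that repeat a pose let the fingers close. It gives the time, the measured TCP pose, the force, the opening and the grip force at its end, in the units of the state.
- get_obs(): the state, without advancing time (a new reading comes with each control period).
- snapshot(name): name is "side" or "top"; returns (picture, depth): 480x640x3 uint8, red, green, blue; 480x640 float32, m along the optical axis (not along the pixel's ray), 0 where there is no reading.
- calibration(name): a dict with "mtx" (3x3 intrinsics, pixels), "dist" ([k1, k2, p1, p2, k3] as OpenCV has them; the pictures are not rectified), "rvec" (rotation vector, rad) and "tvec" (3), from world to camera coordinates, as OpenCV has them. Camera axes: x right, y down, z forward; pixel columns grow to the right and rows downward; lengths in m; the calibration is good to about 2 mm. A picture is of the moment at which its call begins. calibration takes no time and is no camera call.
- close_job(): hands the job in; it is judged then, once.
The state is a dict: "clock": time; "joint_pos": joint angles; "qvel": joint speeds; "tau": joint torques, N m; "tool_pos": TCP position; "orientation": TCP orientation; "force": force on the tool from outside, world axes, zero at the start; "moment": the same for the moment, N m; "opening": finger opening in m; "gripper_force": force on a finger pad.
Only numpy, scipy, OpenCV 4.12 (cv2) and the standard library are available. Lean on these libraries where they do the work, as an engineer would, in place of code of your own. Each camera call takes 0.05 s, during which the arm holds its last target. There are 200 camera calls.

## Working session

There is one attempt and no reset: what is moved stays moved. The work goes in short steps, Python scripts to look and compute and a tool call to move; the robot and the scene stay as the last step left them, time stands still between calls to the robot, and variables do not carry over. Pictures are saved under pics/ and viewed, at most 10 in all, crops included, and the job is handed in when it is done.

Besides the shell and the picture viewer there is one more tool, called after "Call:" by a JSON object that holds its "name" and its "arguments". step_arm: Moves the arm, as the interface text tells. Its arguments: {"type":"object","properties":{"steps":{"type":"array","items":{"type":"array","items":{"type":"array","items":{"type":"number","minimum":-1,"maximum":1}}}},"jaw":{"type":"number"}},"required":["steps"]}

```bash
mkdir -p pics; ls; python3 - <<'E'
from plant import *
import cv2,numpy as np
for n in("side","top"):
    p,d=snapshot(n); cv2.imwrite(f"pics/{n}0.png",p[:,:,::-1]); np.save(f"pics/{n}0.npy",d)
    c=calibration(n); R=cv2.Rodrigues(np.array(c["rvec"]))[0]; print(n,c["mtx"],c["dist"],-R.T@np.array(c["tvec"]).ravel(),R)
print(get_obs())
E
```

```text
pics
side [[575.6171688    0.         323.98735111]
 [  0.         575.6171688  234.6792547 ]
 [  0.           0.           1.        ]] [-0.06524991  0.          0.          0.          0.        ] [ 0.13733789 -0.70505879  1.13183516] [[ 0.86268537 -0.50571145 -0.0054669 ]
 [-0.39417108 -0.66555916 -0.63376665]
 [ 0.3168645   0.54889611 -0.77350497]]
top [[566.29429303   0.         322.48105892]
 [  0.         566.29429303 238.98299487]
 [  0.           0.           1.        ]] [-0.0429986  0.         0.         0.         0.       ] [0.31105656 0.06680952 1.34607559] [[-0.02892377 -0.99957781  0.00276151]
 [-0.97850097  0.02774929 -0.2043669 ]
 [ 0.20420399 -0.00861321 -0.97889047]]
{'clock': 0.1, 'joint_pos': array([ 8.07939538e+01,  2.05877873e+01,  6.38194496e-01, -1.68529437e-02,
       -7.01382587e+01, -1.65091346e+01]), 'qvel': array([ 0.12924094,  0.03560225,  0.15982496,  0.14341981, -0.00756392,
        0.05684266]), 'tau': array([-1.35461280e-03, -5.84165025e+01,  2.93752956e+01,  7.01539725e+00,
        1.01999397e-02, -5.23724441e-05]), 'tool_pos': array([0.29267505, 0.60767864, 0.19000778]), 'orientation': array([ 1.79911268e+02, -9.77626798e-03, -2.57209113e+01]), 'force': array([-0.56622241, -0.43855587, -0.22390782]), 'moment': array([0.02967822, 0.02487262, 0.01306213]), 'gripper_force': 0.0, 'opening': 0.0878723638627721}
```

View pics/side0.png

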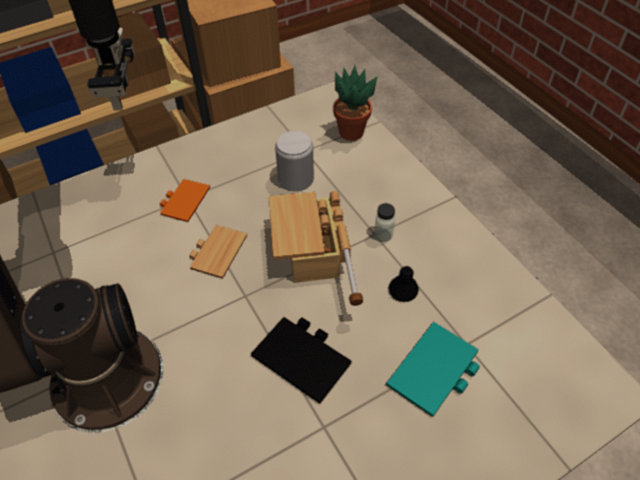

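View pics/top0.png

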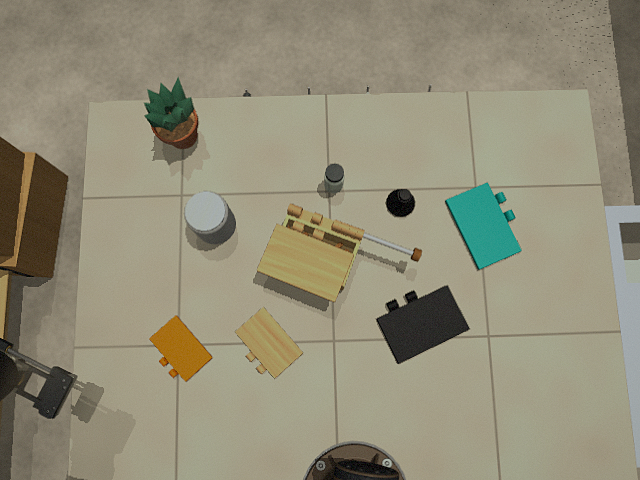

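The side view shows the box and its lid at about (300,235), with the rod knob at (356,298). In the top view the lid is at (310,262), the fixed knuckles run from (294,211) to (348,230), and the knob is at (417,254). I'll enlarge both next.

```bash
cat > h.py <<'E'
from plant import *
import cv2,numpy as np
def cam(n):
    c=calibration(n); return np.array(c["mtx"]),np.array(c["dist"]),np.array(c["rvec"],float).ravel(),np.array(c["tvec"],float).ravel()
def onz(n,uv,z):
    K,D,r,t=cam(n); R=cv2.Rodrigues(r)[0]
    q=cv2.undistortPoints(np.array(uv,float).reshape(-1,1,2),K,D).reshape(-1,2)
    d=np.c_[q,np.ones(len(q))]@R; o=-R.T@t
    return o+d*((np.broadcast_to(z,len(q))-o[2])/d[:,2])[:,None]
def proj(n,P):
    K,D,r,t=cam(n); return cv2.projectPoints(np.array(P,float).reshape(-1,1,3),r,t,K,D)[0].reshape(-1,2)
def cloud(n,dep):
    K,D,r,t=cam(n); R=cv2.Rodrigues(r)[0]
    v,u=np.mgrid[:480,:640]
    q=cv2.undistortPoints(np.stack([u,v],-1).reshape(-1,1,2).astype(float),K,D).reshape(-1,2)
    return ((np.c_[q,np.ones(len(q))]*dep.reshape(-1,1)-t)@R).reshape(480,640,3)
def crop(img,u0,v0,u1,v1,f,name):
    c=cv2.resize(img[v0:v1,u0:u1,::-1],None,fx=f,fy=f,interpolation=cv2.INTER_CUBIC)
    for u in range(-(-u0//20)*20,u1,20):
        cv2.line(c,((u-u0)*f+f//2,0),((u-u0)*f+f//2,8),(0,0,255),1); cv2.putText(c,str(u),((u-u0)*f,20),0,.4,(0,0,255))
    for v in range(-(-v0//20)*20,v1,20):
        cv2.line(c,(0,(v-v0)*f+f//2),(8,(v-v0)*f+f//2),(0,0,255),1); cv2.putText(c,str(v),(8,(v-v0)*f+6),0,.4,(0,0,255))
    cv2.imwrite(name,c)
# box model points
def boxT(x,y,yaw,P):
    c,s=np.cos(yaw),np.sin(yaw); P=np.atleast_2d(P).astype(float)
    return np.c_[x+c*P[:,0]-s*P[:,1],y+s*P[:,0]+c*P[:,1],P[:,2]]
E
python3 - <<'E'
from h import *
for n,b in(("top",(245,190,440,315)),("side",(255,180,375,315))):
    crop(cv2.imread(f"pics/{n}0.png")[:,:,::-1],*b,4,f"pics/{n}0c.png")
    P=cloud(n,np.load(f"pics/{n}0.npy")); 
    c=P.reshape(-1,3); m=(c[:,2]>.095)&(c[:,2]<.112)&(c[:,0]>.35)&(c[:,0]<.8)&(abs(c[:,1])<.25)
    print(n,m.sum(),c[m].mean(0),np.median(c[m,2]))
    if m.sum()>50: print(cv2.minAreaRect(c[m][:,:2].astype(np.float32)*1000))
    m=(c[:,2]<.02)&(c[:,2]>-.02)&(c[:,0]>.2)&(c[:,0]<.8)&(abs(c[:,1])<.3);print(np.median(c[m,2]))
E
```

```text
top 5500 [0.53897255 0.07516938 0.10405319] 0.10402033688098242
((545.0797119140625, 38.37896728515625), (298.19940185546875, 301.87890625), 41.126426696777344)
0.0004081445465013387
side 4091 [0.53998953 0.06112754 0.10350767] 0.10346621382935571
((546.00244140625, 35.67442321777344), (301.8009338378906, 301.3210754394531), 40.54915237426758)
-6.5823442776699e-05
```

View pics/top0c.png

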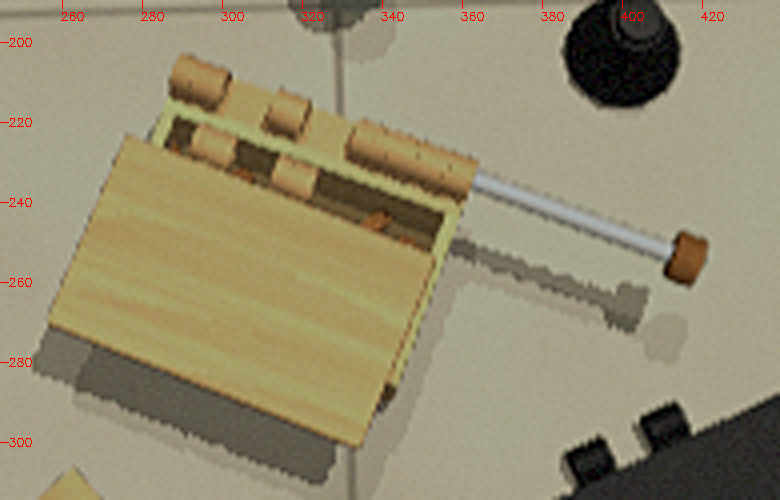

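View pics/side0c.png

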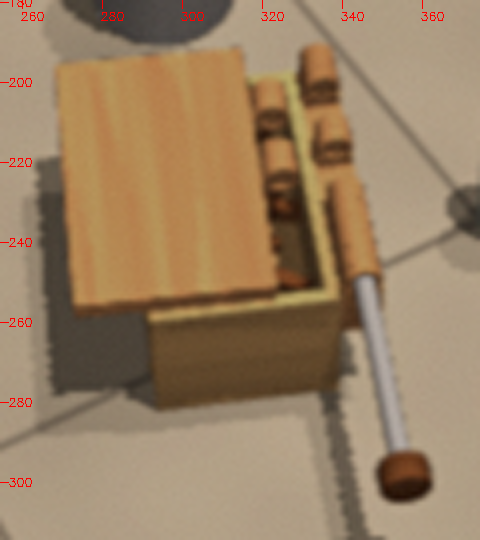

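The top crop gives the lid corners at (276.8,224), (353.8,253.3), (335,301.3) and (257.5,271.3), and the knob's outer face at about (421,256). The side crop gives the box's bottom right edge from (293.8,282.5) to (339,277.5). Both lid knuckles are visible just ahead of the rim. I'll fit the box, lid and knob poses from these points.

```bash
cat > fit.py <<'E'
from h import *
from scipy.optimize import least_squares
T=lambda X,Y:(245+(X-2)/4,190+(Y-2)/4); S=lambda X,Y:(255+(X-2)/4,180+(Y-2)/4)
def fit(obs,x0):
    def f(p): return np.concatenate([(proj(n,boxT(*p[:3],np.array(P)/1000))-uv).ravel() for n,uv,P in obs])
    r=least_squares(f,x0,loss="soft_l1"); return r.x,f(r.x).reshape(-1,2)
E
python3 - <<'E'
from fit import *
box=[("top",T(463,207),(55,-90,90)),("side",S(155,410),(-55,-90,0)),("side",S(337,390),(55,-90,0)),("side",S(338,296),(55,-90,90)),("side",S(293,73),(55,90,90)),("top",T(172,104),(55,90,90))]
b,e=fit(box,[.55,.06,-.3]);print("box",b,np.degrees(b[2]));print(e.round(1).tolist())
lid=[("top",T(127,136),(58,94,104)),("top",T(435,253),(58,-94,104)),("top",T(360,445),(-58,-94,104)),("top",T(50,325),(-58,94,104)),
("side",S(243,47),(58,94,104)),("side",S(276,288),(58,-94,104)),("side",S(76,303),(-58,-94,104)),("side",S(57,66),(-58,94,104))]
l,e=fit(lid,[.53,.07,-.3]);print("lid",l,np.degrees(l[2]));print(e.round(1).tolist())
for n in("top","side"):
    e=[x for x in lid if x[0]==n]; print(n,fit(e,l)[0])
c,s=np.cos(b[2]),np.sin(b[2]); d=l[:2]-b[:2]; print("lid in box",np.array([[c,s],[-s,c]])@d*1000,np.degrees(l[2]-b[2]))
k=boxT(*b,np.array([[68,y,102] for y in(-90,-18,11,31,60,90)])/1000)
# overlay
for n,bb in(("top",(245,190,440,315)),("side",(255,180,375,315))):
    im=cv2.resize(cv2.imread(f"pics/{n}0.png")[bb[1]:bb[3],bb[0]:bb[2]],None,fx=4,fy=4,interpolation=cv2.INTER_CUBIC)
    def dr(P,col,cl):
        q=[tuple(np.round((x-bb[:2])*4+2).astype(int).tolist()) for x in proj(n,P)]
        cv2.polylines(im,[np.array(q)],cl,col,1)
    for z in(0,90): dr(boxT(*b,np.array([[55,90,z],[55,-90,z],[-55,-90,z],[-55,90,z]])/1000),(255,0,0),True)
    dr(boxT(*l,np.array([[58,94,104],[58,-94,104],[-58,-94,104],[-58,94,104]])/1000),(0,0,255),True)
    for a,e in((-90,-18),(11,31),(60,90)): dr(boxT(*b,np.array([[68+11*u,y,102+11*w] for u,w in((-1,0),(0,1),(1,0)) for y in ((a,e,a))])/1000),(0,255,0),False)
    dr(boxT(*b,np.array([[68,-90,102],[68,-228,96]])/1000),(255,0,255),False)
    cv2.imwrite(f"pics/{n}ov.png",im)
a=cv2.imread("pics/topov.png");d=cv2.imread("pics/sideov.png")
m=np.zeros((540,1270,3),np.uint8);m[:500,:780]=a;m[:540,785:1265]=d;cv2.imwrite("pics/ov.png",cv2.resize(m,(800,340),interpolation=cv2.INTER_AREA))
# knob cloud
for n in("top","side"):
    P=cloud(n,np.load(f"pics/{n}0.npy")).reshape(-1,3); d=P[:,:2]-b[:2]; L=np.c_[d@[c,s],d@[-s,c],P[:,2]]*1000
    m=(L[:,1]<-195)&(L[:,1]>-260)&(abs(L[:,0]-68)<40)&(L[:,2]>40); Q=L[m]; print(n,"knob",len(Q),Q.min(0).round(),Q.max(0).round(),np.median(Q,0).round())
    m=(L[:,1]<-100)&(L[:,1]>-190)&(abs(L[:,0]-68)<40)&(L[:,2]>40)&(L[:,2]<130);Q=L[m]
    for y in(-180,-150,-120):print(y,np.median(Q[abs(Q[:,1]-y)<10],0).round(1), Q[abs(Q[:,1]-y)<10][:,2].max().round(1))
    m=(L[:,1]<-60)&(L[:,1]>-85)&(abs(L[:,0]-68)<20)&(L[:,2]>90)&(L[:,2]<130);Q=L[m];print("knuckle x,z",np.median(Q,0),Q.max(0))
E
```

```text
box [ 0.54775809  0.07188731 -0.38275874] -21.930460603789797
[[1.1, 0.1], [-0.3, 0.4], [-0.2, -0.3], [0.1, 0.4], [-0.5, -1.0], [-0.3, -0.9]]
lid [ 0.51987554  0.09441896 -0.40503901] -23.207025813925682
[[0.5, -0.6], [1.4, 0.3], [1.2, 0.7], [-0.3, -0.5], [-0.5, -0.9], [0.8, -1.4], [-0.5, 0.1], [-1.0, -1.2]]
top [ 0.51982389  0.09598903 -0.39816684]
side [ 0.51933912  0.09174618 -0.41707838]
lid in box [-34.28004942  10.4876021 ] -1.2765652101358849
top knob 135 [  54. -224.   88.] [  83. -196.  116.] [  67. -212.  105.]
-180 [  68.  -180.5  101. ] 107.0
-150 [  68.3 -149.8  103.1] 107.1
-120 [  68.  -120.3  102.9] 108.9
knuckle x,z [ 64.53918329 -72.4451004  109.73060311] [ 79.82356685 -60.30102035 117.97973993]
side knob 180 [  54. -230.   81.] [  83. -197.  114.] [  67. -223.  103.]
-180 [  67.2 -180.9  101.2] 104.8
-150 [  67.8 -149.9  102.9] 108.1
-120 [  68.3 -119.5  104. ] 108.6
knuckle x,z [ 65.36136144 -72.91351833 109.16565911] [ 79.71838753 -60.56692469 114.9317541 ]
```

View pics/ov.png

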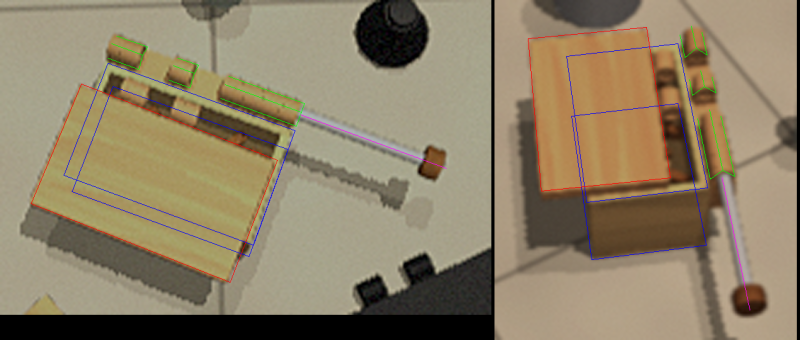

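The overlay fits well. In the box frame the lid sits at about (-34, +10.5) mm, turned -1.3°, and the knob's outer face is at about (67.5, -228, 97). I'll push the left edge first to square it up sideways.

```bash
cat > go.py <<'E'
from h import *
from scipy.spatial.transform import Rotation as Ro
B=np.array([0.54775809,0.07188731,-0.38275874])
def tobox(P):
    c,s=np.cos(B[2]),np.sin(B[2]); P=np.atleast_2d(P); d=P[:,:2]-B[:2]; return np.c_[d@[c,s],d@[-s,c],P[:,2]]*1000
def rel(goal,yaw):
    o=get_obs(); R0=Ro.from_euler("xyz",o["orientation"],degrees=True); g=boxT(*B,np.array(goal)/1000)[0]
    t=R0.inv().apply(g-o["tool_pos"])/.1; w=(R0.inv()*Ro.from_euler("xyz",[180,0,yaw],degrees=True)).as_rotvec()/.5
    print("at box",tobox(o["tool_pos"])[0].round(1),"rpy",o["orientation"].round(2),"F",o["force"].round(1),"t",o["clock"]);print("shift",t.round(3),"turn",w.round(3))
E
python3 - <<'E'
from go import *
print("can",tobox(onz("top",[(207,206)],.135)),"jar",tobox(onz("top",[(335,170)],.1)),"nozzle",tobox(onz("top",[(400,203)],.03)))
rel((-34,130,200),-111.93)
E
python3 -c "import plant;print([x for x in dir(plant) if x[0]!='_'], getattr(plant,'hold_point_z',None))"
```

```text
can [[  1.9045243  257.07211004 135.        ]] jar [[190.16191031  23.05867651 100.        ]] nozzle [[ 189.22167412 -145.79794305   30.        ]]
at box [-436.7  401.8  190. ] rpy [ 1.7991e+02 -1.0000e-02 -2.5720e+01] F [-0.6 -0.4 -0.2] t 0.1
shift [ 4.198  2.445 -0.095] turn [ 2.000e-03 -3.000e-03  3.009e+00]
['PlanningError', 'calibration', 'close_job', 'get_obs', 'hold_point_z', 'snapshot'] 0.0188
```

Call:
{"name": "step_arm", "arguments": {"steps": [[[0.5, 0.29, -0.1, 0, 0, 0.3], [1, 0.58, -0.1, 0, 0, 0.6], [1, 0.58, -0.1, 0, 0, 0.8], [1, 0.58, -0.1, 0, 0, 0.8], [1, 0.58, -0.1, 0, 0, 0.8], [1, 0.58, -0.1, 0, 0, 0.8]]], "jaw": 100}}

```text
clock: 0.7
tool_pos: [0.3574, 0.5131, 0.2005]
orientation: [180.0, -0.0, -48.5]
force: [0.6, -0.7, 0.1]
opening: 0.0538
gripper_force: 0.0
```

Call:
{"name": "step_arm", "arguments": {"steps": [[[0.5, 0.06, 0, 0, 0, 0.3], [1, 0.13, 0, 0, 0, 0.6], [1, 0.13, 0, 0, 0, 0.8], [1, 0.13, 0, 0, 0, 0.8], [1, 0.13, 0, 0, 0, 0.8], [1, 0.13, 0, 0, 0, 0.8]]]}}

```text
clock: 1.3
tool_pos: [0.4135, 0.4299, 0.2006]
orientation: [180.0, -0.0, -71.3]
force: [0.7, 0.0, 0.3]
opening: 0.0529
gripper_force: 0.0
```

Call:
{"name": "step_arm", "arguments": {"steps": [[[0.5, -0.14, 0, 0, 0, 0.3], [1, -0.28, 0, 0, 0, 0.6], [1, -0.28, 0, 0, 0, 0.8], [1, -0.28, 0, 0, 0, 0.8], [1, -0.28, 0, 0, 0, 0.8], [1, -0.28, 0, 0, 0, 0.8]]]}}

```text
clock: 1.9
tool_pos: [0.4718, 0.344, 0.2007]
orientation: [180.0, -0.0, -94.2]
force: [-0.4, 0.8, -0.3]
opening: 0.0535
gripper_force: 0.0
```

```bash
python3 -c "
from go import *
rel((-34,130,150),-111.93)"
```

```text
at box [-172.1  224.   200.7] rpy [179.99  -0.   -94.21] F [-0.4  0.8 -0.3] t 1.9
shift [ 1.316 -1.029  0.507] turn [ 0.    -0.     0.619]
```

Call:
{"name": "step_arm", "arguments": {"steps": [[[0.4, -0.4, 0, 0, 0, 0.3], [0.8, -0.8, 0, 0, 0, 0.6], [1, -1, 0, 0, 0, 0.619], [1, -1, 0.2, 0, 0, 0.619], [1, -1, 0.4, 0, 0, 0.619], [1, -1, 0.4, 0, 0, 0.619], [1, -1, 0.4, 0, 0, 0.619]]]}}

```text
clock: 2.6
tool_pos: [0.5641, 0.2361, 0.1611]
orientation: [-180.0, -0.0, -112.1]
force: [0.7, 0.2, -0.1]
opening: 0.0533
gripper_force: 0.0
```

```bash
python3 -c "
from go import *
rel((-34,128,94),-111.93)"
```

```text
at box [-46.2 158.4 161.1] rpy [-1.8000e+02 -4.0000e-02 -1.1206e+02] F [ 0.7  0.2 -0.1] t 2.6
shift [ 0.304 -0.122  0.671] turn [-0.    -0.001 -0.004]
```

Call:
{"name": "step_arm", "arguments": {"steps": [[[0.15, -0.06, 0.2, 0, 0, 0], [0.3, -0.12, 0.4, 0, 0, 0], [0.3, -0.12, 0.6, 0, 0, 0], [0.3, -0.12, 0.67, 0, 0, 0], [0.3, -0.12, 0.67, 0, 0, 0], [0.3, -0.12, 0.67, 0, 0, 0]]]}}

```text
clock: 3.2
tool_pos: [0.5648, 0.2041, 0.0952]
orientation: [-179.9, 0.1, -112.1]
force: [-0.0, 0.0, 1.0]
opening: 0.0538
gripper_force: 0.0
```

Call:
{"name": "step_arm", "arguments": {"steps": [[[0.02, 0, 0, 0, 0, 0], [0.04, 0, 0, 0, 0, 0], [0.06, 0, 0, 0, 0, 0], [0.08, 0, 0, 0, 0, 0], [0.1, 0, 0, 0, 0, 0]]]}}

```text
clock: 3.7
tool_pos: [0.5602, 0.1936, 0.094]
orientation: [-180.0, 0.0, -112.2]
force: [-0.1, -0.7, 0.7]
opening: 0.0532
gripper_force: 0.0
```

Call:
{"name": "step_arm", "arguments": {"steps": [[[0.01, 0, 0, 0, 0, 0], [0.02, 0, 0, 0, 0, 0], [0.03, 0, 0, 0, 0, 0], [0.04, 0, 0, 0, 0, 0]]]}}

```text
clock: 4.1
tool_pos: [0.5587, 0.19, 0.0939]
orientation: [-180.0, 0.0, -112.2]
force: [0.4, 0.0, -0.7]
opening: 0.0533
gripper_force: 0.0
```

Call:
{"name": "step_arm", "arguments": {"steps": [[[0.01, 0, 0, 0, 0, 0], [0.02, 0, 0, 0, 0, 0], [0.03, 0, 0, 0, 0, 0], [0.04, 0, 0, 0, 0, 0]]]}}

```text
clock: 4.5
tool_pos: [0.5572, 0.1863, 0.0938]
orientation: [180.0, -0.0, -112.2]
force: [0.4, 0.2, 0.3]
opening: 0.0531
gripper_force: 0.0
```

```bash
python3 -c "
from go import *
rel((-34,104,94),-111.93)"
```

```text
at box [-34.  109.6  93.8] rpy [ 180.    -0.  -112.2] F [0.4 0.2 0.3] t 4.5
shift [ 0.056 -0.    -0.002] turn [ 0.   -0.   -0.01]
```

Call:
{"name": "step_arm", "arguments": {"steps": [[[0.01, 0, 0, 0, 0, -0.01], [0.02, 0, 0, 0, 0, -0.01], [0.03, 0, 0, 0, 0, -0.01], [0.04, 0, 0, 0, 0, -0.01], [0.05, 0, 0, 0, 0, -0.01]]]}}

```text
clock: 5.0
tool_pos: [0.5553, 0.1817, 0.0939]
orientation: [180.0, -0.0, -111.9]
force: [0.0, 0.5, -0.1]
opening: 0.0534
gripper_force: 0.0
```

```bash
python3 - <<'E'
from go import *
rel((-34,104,94),-111.93)
p,d=snapshot("top"); cv2.imwrite("pics/t1.png",p[:,:,::-1]); crop(p,240,190,380,315,4,"pics/t1c.png")
p,d=snapshot("side"); cv2.imwrite("pics/s1.png",p[:,:,::-1])
E
```

```text
at box [-34.  104.7  93.9] rpy [ 180.     -0.   -111.91] F [ 0.   0.5 -0.1] t 5.0
shift [ 0.007 -0.    -0.001] turn [ 0.    -0.     0.001]
```

View pics/t1c.png

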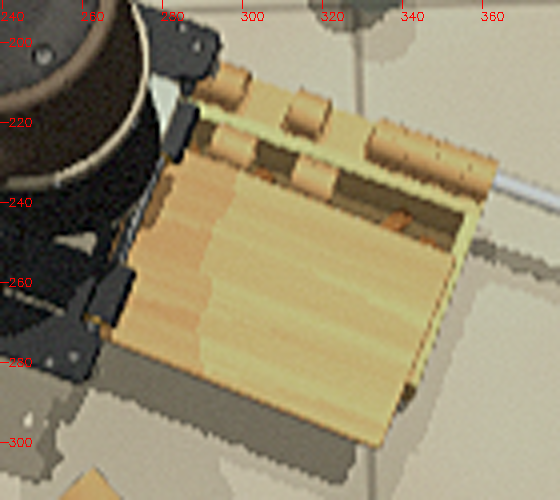

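The fingers stand at the lid's left edge, and the right corners at (353,252.5) and (334.5,301.7) haven't moved. I'll compute the edge positions in the box frame.

```bash
python3 - <<'E'
from go import *
print(tobox(onz("top",[(276.3,223.5),(353.3,252.8),(334.5,300.8),(257,270.8),(352.5,252),(334,301.3)],.104)).round(1).tolist())
print(tobox(onz("side",[(315.3,191.3),(323.5,251.5),(273.5,255.3),(268.8,196)],.104)).round(1).tolist())
P=cloud("top",np.load("pics/top0.npy")); L=tobox(P.reshape(-1,3))
m=(L[:,2]>100)&(L[:,2]<108)&(abs(L[:,0]+34)<40)&(abs(L[:,1])<130);print("lid y extent",np.percentile(L[m,1],[0,.5,99.5,100]))
P=cloud("side",np.load("pics/side0.npy")); L=tobox(P.reshape(-1,3))
m=(L[:,2]>100)&(L[:,2]<108)&(abs(L[:,0]+34)<40)&(abs(L[:,1])<130);print("lid y extent",np.percentile(L[m,1],[0,.5,99.5,100]))
E
```

```text
[[24.1, 103.5, 104.0], [21.1, -81.8, 104.0], [-93.9, -79.2, 104.0], [-91.1, 104.6, 104.0], [22.2, -79.6, 104.0], [-95.4, -78.5, 104.0]]
[[26.8, 99.6, 104.0], [19.3, -88.5, 104.0], [-93.2, -82.2, 104.0], [-87.9, 101.3, 104.0]]
lid y extent [-82.51521162 -80.57233794 105.37981685 107.74858266]
lid y extent [-88.02225091 -86.25041411 101.18676055 104.09717066]
```

Call:
{"name": "step_arm", "arguments": {"steps": [[[0.01, 0, 0, 0, 0, 0], [0.02, 0, 0, 0, 0, 0], [0.03, 0, 0, 0, 0, 0]]]}}

```text
clock: 5.4
tool_pos: [0.5542, 0.1789, 0.0938]
orientation: [180.0, -0.0, -111.9]
force: [-0.8, -0.1, -0.2]
opening: 0.053
gripper_force: 0.0
```

Call:
{"name": "step_arm", "arguments": {"steps": [[[0.01, 0, 0, 0, 0, 0], [0.02, 0, 0, 0, 0, 0], [0.03, 0, 0, 0, 0, 0]]]}}

```text
clock: 5.7
tool_pos: [0.5531, 0.1761, 0.0939]
orientation: [-180.0, 0.0, -111.9]
force: [1.1, 0.6, 0.8]
opening: 0.0532
gripper_force: 0.0
```

```bash
cat >> go.py <<'E'
def lidseg(n,save=None):
    p,d=snapshot(n); 
    if save: cv2.imwrite(save,p[:,:,::-1]); np.save(save[:-3]+"npy",d)
    return p,d
def shift(n,a,b,box):
    "image shift of template window box=(u0,v0,u1,v1) from picture a to b (subpixel)"
    A,Bm=[cv2.cvtColor(x,cv2.COLOR_BGR2GRAY).astype(np.float32) for x in(a,b)]
    u0,v0,u1,v1=box; r=cv2.matchTemplate(cv2.resize(Bm[v0-12:v1+12,u0-12:u1+12],None,fx=5,fy=5,interpolation=2),cv2.resize(A[v0:v1,u0:u1],None,fx=5,fy=5,interpolation=2),cv2.TM_CCOEFF_NORMED)
    _,s,_,l=cv2.minMaxLoc(r); return (l[0]/5-12,l[1]/5-12,round(s,3))
E
python3 - <<'E'
from go import *
rel((-34,100,94),-111.93)
lidseg("top","pics/t2.png"); lidseg("side","pics/s2.png")
R=cv2.imread
for f in("t1","t2"): print(f,"right edge",shift("top",R("pics/top0.png"),R(f"pics/{f}.png"),(325,245,360,310)),"knuckles",shift("top",R("pics/top0.png"),R(f"pics/{f}.png"),(288,222,330,245)))
for f in("s1","s2"): print(f,"right edge",shift("side",R("pics/side0.png"),R(f"pics/{f}.png"),(265,235,335,262)))
E
```

```text
at box [-34.   98.7  93.9] rpy [-180.      0.   -111.92] F [1.1 0.6 0.8] t 5.7
shift [-0.013  0.    -0.001] turn [-0.  0.  0.]
t1 right edge (0.0, 0.0, 0.996) knuckles (0.0, 0.0, 0.991)
t2 right edge (0.0, 0.0, 0.996) knuckles (0.0, 0.0, 0.964)
s1 right edge (0.0, 0.0, 0.999)
s2 right edge (0.0, 0.0, 0.999)
```

```bash
python3 - <<'E'
from go import *
a=cv2.imread("pics/t2.png")[:,:,::-1]; b=cv2.imread("pics/s2.png")[:,:,::-1]
crop(a,245,195,335,295,4,"pics/a.png"); crop(b,245,150,345,265,4,"pics/b.png")
a=cv2.imread("pics/a.png");b=cv2.imread("pics/b.png"); m=np.zeros((460,765,3),np.uint8); m[:400,:360]=a; m[:,365:]=b; cv2.imwrite("pics/ab.png",m)
E
```

```text
(no output)
```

View pics/ab.png

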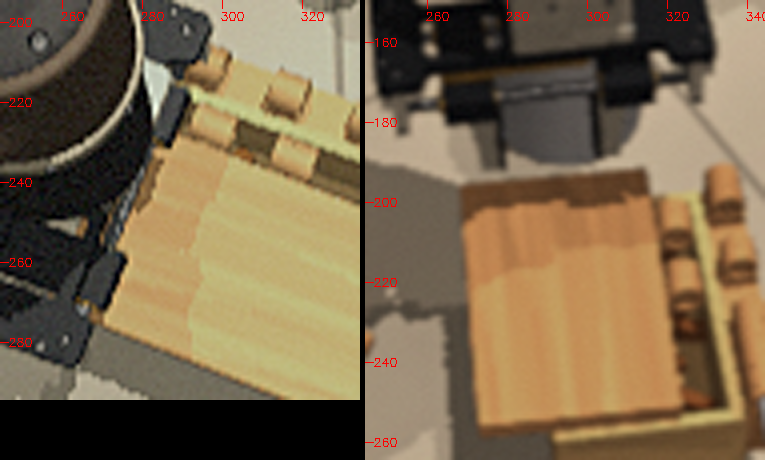

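The side view shows the fingertips ending at v≈191, just short of the lid's left edge at v≈194, so there is still a gap. I'll measure the fingertips from the depth image.

```bash
python3 - <<'E'
from go import *
d=np.load("pics/s2.npy"); L=tobox(cloud("side",d).reshape(-1,3)).reshape(480,640,3)
for u in(276,305):
    for v in range(178,200,2): print(u,v,L[v,u].round(0))
E
```

```text
276 178 [-67.  58. 205.]
276 180 [-67.  83. 174.]
276 182 [-67.  91. 160.]
276 184 [-68.  80. 164.]
276 186 [-68.  84. 153.]
276 188 [-69.  85. 146.]
276 190 [-69.  83. 141.]
276 192 [-67. 213.  -1.]
276 194 [-68. 211.  -7.]
276 196 [-70. 100. 103.]
276 198 [-71.  95. 100.]
305 178 [  1.  86. 168.]
305 180 [  1.  80. 166.]
305 182 [  1.  86. 154.]
305 184 [  1.  87. 146.]
305 186 [  0.  84. 143.]
305 188 [  0.  82. 138.]
305 190 [ 12. 208.  -0.]
305 192 [  2. 103. 102.]
305 194 [  0.  93. 105.]
305 196 [ -0.  86. 106.]
305 198 [ -1.  85. 100.]
```

The depth image puts the tips of the half-open fingers at z≈138 mm, well above the TCP height and over the lid, so they retract when open. I'll back off, shut the jaw and check.

Call:
{"name": "step_arm", "arguments": {"steps": [[[-0.1, 0, 0, 0, 0, 0], [-0.25, 0, 0, 0, 0, 0], [-0.35, 0, 0, 0, 0, 0], [-0.35, 0, 0, 0, 0, 0], [-0.35, 0, 0, 0, 0, 0]]]}}

```text
clock: 6.3
tool_pos: [0.566, 0.2091, 0.0935]
orientation: [180.0, -0.0, -111.9]
force: [-0.1, -1.1, -0.5]
opening: 0.053
gripper_force: 0.0
```

Call:
{"name": "step_arm", "arguments": {"steps": [[[0, 0, 0, 0, 0, 0], [0, 0, 0, 0, 0, 0], [0, 0, 0, 0, 0, 0], [0, 0, 0, 0, 0, 0], [0, 0, 0, 0, 0, 0], [0, 0, 0, 0, 0, 0], [0, 0, 0, 0, 0, 0]]], "jaw": 255}}

```text
clock: 7.0
tool_pos: [0.5661, 0.2086, 0.0939]
orientation: [180.0, 0.0, -111.9]
force: [0.5, -0.8, 0.1]
opening: 0.0033
gripper_force: 0.0
```

```bash
python3 - <<'E'
from go import *
rel((-34,104,94),-111.93)
for k in("s","t"):
    n={"s":"side","t":"top"}[k]; p,d=lidseg(n,f"pics/{k}3.png"); d=np.asarray(d)
    L=tobox(cloud(n,d).reshape(-1,3)); m=(L[:,1]>112)&(L[:,1]<150)&(abs(L[:,0]+34)<60)&(L[:,2]>60)&(L[:,2]<175)
    Q=L[m]; print(n,len(Q))
    for z in range(80,175,10):
        q=Q[abs(Q[:,2]-z)<5]
        if len(q)>3: print(z,len(q),q[:,0].min().round(),q[:,0].max().round(),q[:,1].min().round(),q[:,1].max().round())
p=cv2.imread("pics/s3.png")[:,:,::-1]; crop(p,240,130,360,265,4,"pics/s3c.png")
E
```

```text
at box [-34.  133.7  93.9] rpy [ 180.      0.   -111.92] F [ 0.5 -0.8  0.1] t 7.0
shift [ 0.297 -0.    -0.001] turn [0. 0. 0.]
side 184
130 14 -49.0 -17.0 119.0 137.0
140 43 -49.0 -15.0 114.0 137.0
150 44 -48.0 -14.0 117.0 130.0
160 38 -52.0 -14.0 116.0 126.0
170 45 -54.0 -11.0 116.0 129.0
top 0
```

View pics/s3c.png

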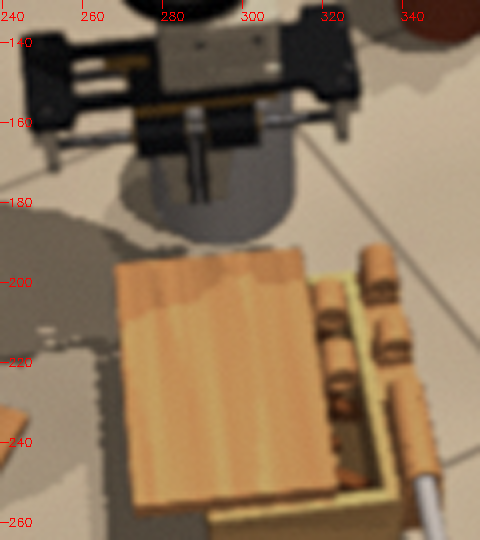

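```bash
python3 - <<'E'
from go import *
for z in(.094,.11,.12,.13,.14): print(z,tobox(onz("side",[(286.5,180),(292,180)],z)).round(0).tolist())
print(proj("side",boxT(*B,np.array([[-34,133.7,94],[-34,124.2,94],[-34,124.2,130]])/1000)))
print(proj("top",boxT(*B,np.array([[-34,133.7,94],[-34,124.2,94],[-34,124.2,130]])/1000)))
E
```

```text
0.094 [[-39.0, 159.0, 94.0], [-25.0, 157.0, 94.0]]
0.11 [[-40.0, 143.0, 110.0], [-26.0, 141.0, 110.0]]
0.12 [[-40.0, 133.0, 120.0], [-27.0, 131.0, 120.0]]
0.13 [[-41.0, 123.0, 130.0], [-27.0, 121.0, 130.0]]
0.14 [[-41.0, 114.0, 140.0], [-28.0, 111.0, 140.0]]
[[289.45887232 186.99587004]
 [289.87326607 189.70854023]
 [289.12469655 179.4972896 ]]
[[254.83563285 243.50773439]
 [258.74988351 244.94196681]
 [256.98671142 241.75474503]]
```

Call:
{"name": "step_arm", "arguments": {"steps": [[[0, 0, 0.1, 0, 0, 0], [0, 0, 0.2, 0, 0, 0], [0, 0, 0.3, 0, 0, 0], [0, 0, 0.3, 0, 0, 0], [0, 0, 0.3, 0, 0, 0]]]}}

```text
clock: 7.6
tool_pos: [0.5659, 0.2084, 0.0632]
orientation: [180.0, -0.1, -111.9]
force: [0.6, -0.7, 0.2]
opening: 0.0007
gripper_force: 0.0
```

```bash
python3 - <<'E'
from go import *
rel((-34,130,60),-111.93)
p,d=lidseg("side","pics/s4.png"); L=tobox(cloud("side",d).reshape(-1,3)).reshape(480,640,3)
for v in range(170,196,2): print(v,[(L[v,u].round(0).tolist(),p[v,u].tolist()) for u in(287,290)])
E
```

```text
at box [-34.1 133.4  63.2] rpy [ 1.7997e+02 -7.0000e-02 -1.1191e+02] F [ 0.6 -0.7  0.2] t 7.6
shift [ 0.034 -0.001  0.033] turn [ 0.001 -0.002  0.001]
170 [([-39.0, 98.0, 188.0], [54, 47, 36]), ([-31.0, 104.0, 181.0], [62, 55, 49])]
172 [([-40.0, 91.0, 189.0], [29, 26, 23]), ([-32.0, 102.0, 177.0], [51, 50, 46])]
174 [([-40.0, 94.0, 180.0], [12, 11, 12]), ([-31.0, 130.0, 143.0], [21, 19, 17])]
176 [([-40.0, 90.0, 177.0], [12, 13, 14]), ([-31.0, 122.0, 144.0], [22, 19, 19])]
178 [([-39.0, 123.0, 137.0], [62, 56, 49]), ([-32.0, 119.0, 140.0], [17, 17, 14])]
180 [([-40.0, 119.0, 134.0], [76, 67, 57]), ([-32.0, 124.0, 128.0], [16, 15, 11])]
182 [([-40.0, 119.0, 128.0], [67, 60, 50]), ([-32.0, 131.0, 114.0], [14, 12, 14])]
184 [([-40.0, 120.0, 119.0], [75, 67, 57]), ([-33.0, 122.0, 116.0], [11, 9, 9])]
186 [([-41.0, 122.0, 111.0], [84, 75, 63]), ([-33.0, 121.0, 111.0], [9, 9, 8])]
188 [([-41.0, 118.0, 107.0], [81, 71, 61]), ([-33.0, 124.0, 100.0], [18, 17, 17])]
190 [([-37.0, 211.0, 4.0], [123, 108, 92]), ([-29.0, 212.0, 1.0], [83, 76, 67])]
192 [([-38.0, 205.0, 3.0], [129, 117, 99]), ([-30.0, 204.0, 2.0], [158, 143, 121])]
194 [([-43.0, 100.0, 105.0], [156, 112, 72]), ([-36.0, 100.0, 104.0], [167, 126, 85])]
```

The tips really sit about 36 mm above the reported TCP. That offset held at both heights, so I'll apply it: TCP z of 55 puts the tips at about 91. Now pushing the left edge.

Call:
{"name": "step_arm", "arguments": {"steps": [[[0.03, 0, 0.05, 0, 0, 0], [0.06, 0, 0.08, 0, 0, 0], [0.09, 0, 0.08, 0, 0, 0], [0.12, 0, 0.08, 0, 0, 0], [0.14, 0, 0.08, 0, 0, 0]]]}}

```text
clock: 8.15
tool_pos: [0.5609, 0.1954, 0.0561]
orientation: [-180.0, 0.0, -111.9]
force: [0.2, 0.7, 0.3]
opening: 0.0004
gripper_force: 0.0
```

Call:
{"name": "step_arm", "arguments": {"steps": [[[0.01, 0, 0, 0, 0, 0], [0.02, 0, 0, 0, 0, 0], [0.03, 0, 0, 0, 0, 0], [0.04, 0, 0, 0, 0, 0]]]}}

```text
clock: 8.55
tool_pos: [0.5598, 0.1923, 0.056]
orientation: [-180.0, 0.0, -111.9]
force: [0.3, 1.3, -0.1]
opening: 0.0004
gripper_force: 0.7
```

Call:
{"name": "step_arm", "arguments": {"steps": [[[0.01, 0, 0, 0, 0, 0], [0.02, 0, 0, 0, 0, 0], [0.03, 0, 0, 0, 0, 0], [0.04, 0, 0, 0, 0, 0]]]}}

```text
clock: 8.95
tool_pos: [0.5581, 0.1883, 0.056]
orientation: [-180.0, 0.0, -111.9]
force: [0.6, 2.3, -0.3]
opening: 0.0003
gripper_force: 0.9
```

```bash
cat >> go.py <<'E'
def check(i,refs=("pics/top0.png","pics/side0.png")):
    lidseg("top",f"pics/t{i}.png"); lidseg("side",f"pics/s{i}.png"); R=cv2.imread
    b=R(f"pics/t{i}.png"); a=R(refs[0]); print("top: back-right",shift("top",a,b,(340,240,360,262)),"front-right",shift("top",a,b,(325,288,345,310)),"knuckle",shift("top",a,b,(288,222,325,240)))
    b=R(f"pics/s{i}.png"); a=R(refs[1]); print("side: front-right",shift("side",a,b,(265,245,290,262)))
E
python3 - <<'E'
from go import *
rel((-34,104,55),-111.93); check(5)
E
```

```text
at box [-33.9 111.9  56. ] rpy [-1.7999e+02  2.0000e-02 -1.1191e+02] F [ 0.6  2.3 -0.3] t 8.95
shift [0.079 0.001 0.01 ] turn [-0.     0.001  0.001]
top: back-right (0.0, -0.1999999999999993, 0.976) front-right (2.0, 0.40000000000000036, 0.708) knuckle (2.0, 0.5999999999999996, 0.949)
side: front-right (0.5999999999999996, 2.0, 0.995)
```

Call:
{"name": "step_arm", "arguments": {"steps": [[[0.01, 0, 0, 0, 0, 0], [0.02, 0, 0, 0, 0, 0], [0.03, 0, 0, 0, 0, 0], [0.04, 0, 0, 0, 0, 0], [0.05, 0, 0, 0, 0, 0]]]}}

```text
clock: 9.55
tool_pos: [0.5561, 0.1836, 0.0559]
orientation: [-180.0, 0.0, -111.9]
force: [-0.4, 1.8, 1.0]
opening: 0.0005
gripper_force: 1.0
```

```bash
python3 - <<'E'
from go import *
rel((-34,104,55),-111.93); check(6)
a=cv2.imread("pics/t6.png")[:,:,::-1]; b=cv2.imread("pics/s6.png")[:,:,::-1]
crop(a,270,200,370,310,4,"pics/a.png"); crop(b,260,180,350,280,4,"pics/b.png")
a=cv2.imread("pics/a.png");b=cv2.imread("pics/b.png"); m=np.zeros((440,765,3),np.uint8); m[:,:400]=a; m[:400,405:]=b; cv2.imwrite("pics/ab6.png",m)
E
```

```text
at box [-34.  106.7  55.9] rpy [-180.      0.   -111.92] F [-0.4  1.8  1. ] t 9.55
shift [0.027 0.    0.009] turn [-0.     0.     0.001]
top: back-right (0.0, -0.1999999999999993, 0.956) front-right (5.0, 0.8000000000000007, 0.743) knuckle (4.0, 1.1999999999999993, 0.919)
side: front-right (1.1999999999999993, 4.0, 0.994)
```

View pics/ab6.png

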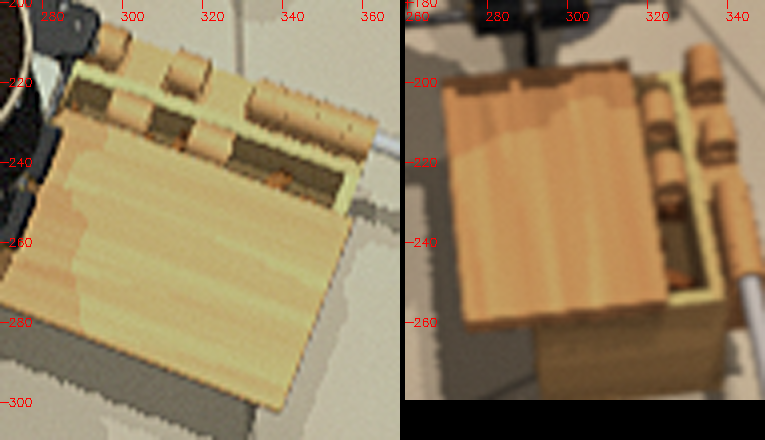

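The lid is now squared and shifted, with its knuckles at about (303,228) and (323,235) in the top view. I'll measure where the knuckle ends lie along the hinge, using intensity profiles.

```bash
python3 - <<'E'
from go import *
def rect(n,i,z,x0,x1,y0,y1):
    im=cv2.imread(f"pics/{n[0]}{i}.png"); xs=np.arange(x0,x1,1.); ys=np.arange(y0,y1,1.)
    P=np.array([[x,y,z] for x in xs for y in ys])/1000; q=proj(n,boxT(*B,P)).astype(np.float32).reshape(len(xs),len(ys),2)
    return cv2.remap(im,q,None,cv2.INTER_CUBIC).astype(float).mean(2)
for n in("top","side"):
    f=rect(n,6,108,60,72,-100,100).mean(0); g=rect(n,6,108,30,40,-100,100).mean(0)
    for nm,h in(("fixed",f),("lid",g)):
        d=np.gradient(np.convolve(h,[.25,.5,.25],"same")); 
        print(n,nm,[(int(y-100),round(d[y],1)) for y in range(2,198) if abs(d[y])>3 and abs(d[y])==max(abs(d[max(0,y-4):y+5]))])
ln=np.float64([])
print("corners top",tobox(onz("top",[(357,253.25),(339.5,302)],.104)).round(1).tolist())
L=lambda X,Y:(260+(X-2)/4,180+(Y-2)/4)
print("side",tobox(onz("side",[L(667-405,302),L(466-405,324),L(629-405,63)],.104)).round(1).tolist())
E
```

```text
top fixed [(-89, np.float64(-8.2)), (-75, np.float64(-3.9)), (-36, np.float64(3.5)), (-14, np.float64(18.9)), (14, np.float64(20.4)), (34, np.float64(12.2)), (59, np.float64(-17.4)), (78, np.float64(-24.3)), (92, np.float64(-5.2))]
top lid [(-88, np.float64(8.3)), (-80, np.float64(-36.7)), (-15, np.float64(30.4)), (9, np.float64(-34.6)), (34, np.float64(24.1)), (58, np.float64(-27.2)), (81, np.float64(21.9)), (90, np.float64(28.5))]
side fixed [(-92, np.float64(-5.9)), (-87, np.float64(5.6)), (-19, np.float64(3.7)), (-7, np.float64(-12.0)), (4, np.float64(-6.4)), (12, np.float64(9.9)), (41, np.float64(-12.1)), (52, np.float64(-3.1)), (61, np.float64(8.3)), (91, np.float64(6.2))]
side lid [(-46, np.float64(-4.7)), (-31, np.float64(7.2)), (-25, np.float64(-6.6)), (-16, np.float64(12.4)), (9, np.float64(-11.7)), (17, np.float64(4.8)), (23, np.float64(-4.2)), (33, np.float64(11.7)), (57, np.float64(-8.7)), (72, np.float64(11.3))]
corners top [[23.0, -89.9, 104.0], [-92.6, -90.3, 104.0]]
side [[21.2, -98.8, 104.0], [-91.8, -97.2, 104.0], [25.4, 86.4, 104.0]]
```

Both knuckles are within about 1 mm of being centred on the gaps. I'll lift off, turn square and go round to the front edge.

Call:
{"name": "step_arm", "arguments": {"steps": [[[-0.1, 0, 0, 0, 0, 0], [-0.2, 0, 0, 0, 0, 0], [-0.2, 0, -0.35, 0, 0, 0], [-0.2, 0, -0.75, 0, 0, 0], [-0.2, 0, -0.75, 0, 0, 0], [-0.2, 0, -0.75, 0, 0, 0]]]}}

```text
clock: 10.25
tool_pos: [0.5641, 0.2031, 0.1317]
orientation: [-180.0, 0.1, -111.9]
force: [-0.1, 1.2, -0.9]
opening: 0.0004
gripper_force: 0.0
```

Call:
{"name": "step_arm", "arguments": {"steps": [[[0.3, 0.22, 0, 0, 0, -0.2], [0.7, 0.5, 0, 0, 0, -0.5], [1, 0.72, 0, 0, 0, -0.785], [1, 0.72, 0, 0, 0, -0.785], [1, 0.72, 0, 0, 0, -0.785], [1, 0.72, 0, 0, 0, -0.785]]], "jaw": 100}}

```text
clock: 10.85
tool_pos: [0.4599, 0.1367, 0.1305]
orientation: [180.0, -0.0, -89.5]
force: [0.4, 0.3, -0.3]
opening: 0.0429
gripper_force: 0.0
```

Call:
{"name": "step_arm", "arguments": {"steps": [[[0.1, 0.15, 0, 0, 0, -0.3], [0.167, 0.275, 0, 0, 0, -0.6], [0.167, 0.275, 0, 0, 0, -0.785], [0.167, 0.275, 0, 0, 0, -0.785], [0.167, 0.275, 0, 0, 0, -0.785]]]}}

```text
clock: 11.35
tool_pos: [0.4327, 0.1197, 0.1305]
orientation: [180.0, -0.0, -67.1]
force: [0.1, -1.0, -0.0]
opening: 0.0535
gripper_force: 0.0
```

Call:
{"name": "step_arm", "arguments": {"steps": [[[0, 0, 0, 0, 0, -0.3], [0, 0, 0, 0, 0, -0.6], [0, 0, 0, 0, 0, -0.785], [0, 0, 0, 0, 0, -0.785], [0, 0, 0, 0, 0, -0.785]]]}}

```text
clock: 11.85
tool_pos: [0.4323, 0.1194, 0.1307]
orientation: [180.0, 0.0, -44.7]
force: [0.1, 0.5, -0.5]
opening: 0.0534
gripper_force: 0.0
```

Call:
{"name": "step_arm", "arguments": {"steps": [[[0, 0, 0, 0, 0, -0.3], [0, 0, 0, 0, 0, -0.6], [0, 0, 0, 0, 0, -0.785], [0, 0, 0, 0, 0, -0.785], [0, 0, 0, 0, 0, -0.785]]]}}

```text
clock: 12.35
tool_pos: [0.4322, 0.1193, 0.1308]
orientation: [180.0, 0.0, -22.2]
force: [-0.5, 0.2, -0.0]
opening: 0.053
gripper_force: 0.0
```

```bash
python3 - <<'E'
from go import *
rel((-120,0,48),-21.93); check(7)
E
```

```text
at box [-124.9    0.8  130.8] rpy [179.99   0.   -22.24] F [-0.5  0.2 -0. ] t 12.35
shift [0.049 0.008 0.828] turn [ 0.     0.    -0.011]
top: back-right (0.0, -0.1999999999999993, 0.957) front-right (9.2, -10.4, 0.579) knuckle (4.199999999999999, 1.1999999999999993, 0.709)
side: front-right (1.1999999999999993, 4.0, 0.994)
```

Call:
{"name": "step_arm", "arguments": {"steps": [[[0, 0, 0.3, 0, 0, -0.011], [0, 0, 0.6, 0, 0, -0.011], [0, 0, 0.8, 0, 0, -0.011], [0, 0, 0.83, 0, 0, -0.011], [0, 0, 0.83, 0, 0, -0.011]]]}}

```text
clock: 12.95
tool_pos: [0.4321, 0.1191, 0.0478]
orientation: [179.9, 0.0, -21.7]
force: [0.4, 0.1, 1.2]
opening: 0.0534
gripper_force: 0.0
```

```bash
python3 - <<'E'
from go import *
rel((-110,0,48),-21.93)
for n in("top","side"):
    p,d=lidseg(n,f"pics/{n[0]}8.png"); L=tobox(cloud(n,d).reshape(-1,3)); Q=L[(L[:,0]<-103)&(L[:,0]>-150)&(abs(L[:,1])<50)&(L[:,2]>60)&(L[:,2]<150)]
    for z in range(70,150,10):
        q=Q[abs(Q[:,2]-z)<5]
        if len(q)>2: print(n,z,len(q),np.percentile(q[:,0],[5,95]).round(),np.percentile(q[:,1],[2,98]).round())
E
```

```text
at box [-125.     0.6   47.8] rpy [ 1.7993e+02  2.0000e-02 -2.1710e+01] F [0.4 0.1 1.2] t 12.95
shift [ 0.15   0.007 -0.002] turn [0.002 0.001 0.008]
side 90 14 [-132. -114.] [-47. -40.]
side 100 3 [-132. -112.] [29. 39.]
side 110 19 [-133. -112.] [24. 33.]
side 120 22 [-131. -114.] [21. 30.]
side 130 8 [-132. -114.] [20. 27.]
```

Call:
{"name": "step_arm", "arguments": {"steps": [[[0.04, 0, 0, 0, 0, 0.008], [0.08, 0, 0, 0, 0, 0.008], [0.12, 0, 0, 0, 0, 0.008], [0.16, 0, 0, 0, 0, 0.008], [0.19, 0, 0, 0, 0, 0.008], [0.22, 0, 0, 0, 0, 0.008], [0.24, 0, 0, 0, 0, 0.008], [0.26, 0, 0, 0, 0, 0.008]]]}}

```text
clock: 13.85
tool_pos: [0.456, 0.1094, 0.0477]
orientation: [180.0, 0.0, -21.9]
force: [-1.4, 0.6, 0.4]
opening: 0.0529
gripper_force: 0.7
```

Call:
{"name": "step_arm", "arguments": {"steps": [[[0.015, 0, 0, 0, 0, 0], [0.03, 0, 0, 0, 0, 0], [0.045, 0, 0, 0, 0, 0], [0.06, 0, 0, 0, 0, 0]]]}}

```text
clock: 14.25
tool_pos: [0.4619, 0.1074, 0.0478]
orientation: [180.0, 0.0, -21.9]
force: [-1.6, 0.4, -0.7]
opening: 0.0533
gripper_force: 0.5
```

```bash
python3 - <<'E'
from go import *
rel((-69,0,48),-21.93); check(9)
E
```

```text
at box [-93.    0.9  47.8] rpy [180.     0.   -21.87] F [-1.6  0.4 -0.7] t 14.25
shift [ 0.24   0.009 -0.002] turn [0.    0.    0.002]
top: back-right (0.40000000000000036, -0.40000000000000036, 0.689) front-right (-7.6, 1.4000000000000004, 0.351) knuckle (3.0, 1.1999999999999993, 0.249)
side: front-right (11.600000000000001, 2.5999999999999996, 0.879)
```

Call:
{"name": "step_arm", "arguments": {"steps": [[[0.015, 0, 0, 0, 0, 0], [0.03, 0, 0, 0, 0, 0], [0.045, 0, 0, 0, 0, 0]]]}}

```text
clock: 14.65
tool_pos: [0.4661, 0.1058, 0.0479]
orientation: [-180.0, 0.0, -21.9]
force: [-1.2, 1.3, 0.8]
opening: 0.0532
gripper_force: 0.8
```

Call:
{"name": "step_arm", "arguments": {"steps": [[[0.01, 0, 0, 0, 0, 0], [0.02, 0, 0, 0, 0, 0], [0.03, 0, 0, 0, 0, 0], [0.04, 0, 0, 0, 0, 0]]]}}

```text
clock: 15.05
tool_pos: [0.4698, 0.1043, 0.0479]
orientation: [-180.0, -0.0, -21.9]
force: [-1.6, 1.0, 2.3]
opening: 0.053
gripper_force: 1.0
```

```bash
python3 - <<'E'
from go import *
rel((-69,0,48),-21.93); check(10)
E
```

```text
at box [-84.4   0.9  47.9] rpy [-180.     -0.    -21.87] F [-1.6  1.   2.3] t 15.05
shift [ 0.154  0.009 -0.001] turn [-0.    -0.     0.002]
top: back-right (6.600000000000001, -7.6, 0.501) front-right (-6.4, -2.1999999999999993, 0.378) knuckle (-2.1999999999999993, -0.5999999999999996, 0.286)
side: front-right (12.0, 2.8000000000000007, 0.836)
```

Call:
{"name": "step_arm", "arguments": {"steps": [[[0.01, 0, 0, 0, 0, 0], [0.02, 0, 0, 0, 0, 0], [0.03, 0, 0, 0, 0, 0], [0.04, 0, 0, 0, 0, 0]]]}}

```text
clock: 15.55
tool_pos: [0.4735, 0.1028, 0.0479]
orientation: [180.0, 0.0, -21.9]
force: [-1.5, 0.6, 1.0]
opening: 0.053
gripper_force: 1.1
```

Call:
{"name": "step_arm", "arguments": {"steps": [[[0.01, 0, 0, 0, 0, 0], [0.02, 0, 0, 0, 0, 0], [0.03, 0, 0, 0, 0, 0], [0.04, 0, 0, 0, 0, 0]]]}}

```text
clock: 15.95
tool_pos: [0.4772, 0.1013, 0.0479]
orientation: [180.0, 0.0, -21.9]
force: [-2.1, 0.9, 1.6]
opening: 0.053
gripper_force: 1.1
```

Call:
{"name": "step_arm", "arguments": {"steps": [[[0.01, 0, 0, 0, 0, 0], [0.02, 0, 0, 0, 0, 0], [0.03, 0, 0, 0, 0, 0]]]}}

```text
clock: 16.25
tool_pos: [0.48, 0.1002, 0.0479]
orientation: [-180.0, -0.0, -21.9]
force: [-1.4, 0.9, 2.0]
opening: 0.0535
gripper_force: 1.1
```

```bash
python3 - <<'E'
from go import *
rel((-69,0,48),-21.93); check(11)
E
```

```text
at box [-73.4   0.9  47.9] rpy [-180.     -0.    -21.87] F [-1.4  0.9  2. ] t 16.25
shift [ 0.044  0.009 -0.001] turn [-0.    -0.     0.002]
top: back-right (7.199999999999999, -8.6, 0.492) front-right (-4.4, -7.4, 0.359) knuckle (-12.0, 11.600000000000001, 0.451)
side: front-right (12.0, 3.0, 0.644)
```

Call:
{"name": "step_arm", "arguments": {"steps": [[[0.01, 0, 0, 0, 0, 0], [0.02, 0, 0, 0, 0, 0], [0.03, 0, 0, 0, 0, 0]]]}}

```text
clock: 16.65
tool_pos: [0.4827, 0.099, 0.0478]
orientation: [180.0, 0.0, -21.9]
force: [-1.7, 0.5, 0.3]
opening: 0.0535
gripper_force: 0.9
```

Call:
{"name": "step_arm", "arguments": {"steps": [[[0.01, 0, 0, 0, 0, 0], [0.02, 0, 0, 0, 0, 0]]]}}

```text
clock: 16.85
tool_pos: [0.4843, 0.0984, 0.0478]
orientation: [180.0, 0.0, -21.9]
force: [-8.6, 5.9, 7.3]
opening: 0.0527
gripper_force: 5.1
```

Call:
{"name": "step_arm", "arguments": {"steps": [[[0.01, 0, 0, 0, 0, 0], [0.01, 0, 0, 0, 0, 0]]]}}

```text
clock: 17.05
tool_pos: [0.4843, 0.0985, 0.0479]
orientation: [-180.0, 0.1, -21.9]
force: [-10.1, 5.9, 6.7]
opening: 0.0533
gripper_force: 5.7
```

The lid stopped firmly with the TCP at box x≈-68.9 and about 11 N, which matches home. I'll back off, shut the jaw and go round to the knob.

Call:
{"name": "step_arm", "arguments": {"steps": [[[-0.03, 0, 0, 0, 0, 0], [-0.15, 0, 0, 0, 0, 0], [-0.3, 0, 0, 0, 0, 0], [-0.3, 0, -0.4, 0, 0, 0], [-0.3, 0, -0.85, 0, 0, 0], [-0.3, 0, -0.85, 0, 0, 0], [-0.3, 0, -0.85, 0, 0, 0]]]}}

```text
clock: 17.75
tool_pos: [0.4574, 0.1099, 0.134]
orientation: [-179.8, -0.1, -21.9]
force: [-0.3, -0.1, -0.2]
opening: 0.0537
gripper_force: 0.0
```

Call:
{"name": "step_arm", "arguments": {"steps": [[[0.2, 0.35, 0, 0, 0, 0.25], [0.4, 0.7, 0, 0, 0, 0.5], [0.6, 1, 0, 0, 0, 0.785], [0.6, 1, 0, 0, 0, 0.785], [0.6, 1, 0, 0, 0, 0.785], [0.6, 1, 0, 0, 0, 0.785]]], "jaw": 255}}

```text
clock: 18.35
tool_pos: [0.4754, -0.0057, 0.1322]
orientation: [179.9, 0.0, -44.3]
force: [1.0, 0.6, 0.3]
opening: 0.0106
gripper_force: 0.0
```

Call:
{"name": "step_arm", "arguments": {"steps": [[[0.35, 0.24, 0, 0, 0, 0.25], [0.7, 0.48, 0, 0, 0, 0.5], [1, 0.68, 0, 0, 0, 0.785], [1, 0.68, 0, 0, 0, 0.785], [1, 0.68, 0, 0, 0, 0.785], [1, 0.68, 0, 0, 0, 0.785]]]}}

```text
clock: 18.95
tool_pos: [0.4998, -0.1234, 0.1327]
orientation: [180.0, 0.0, -66.7]
force: [1.0, 0.1, -0.3]
opening: 0.0004
gripper_force: 0.0
```

Call:
{"name": "step_arm", "arguments": {"steps": [[[0.25, 0.05, 0, 0, 0, 0.25], [0.5, 0.1, 0, 0, 0, 0.5], [0.726, 0.15, 0, 0, 0, 0.785], [0.726, 0.15, 0, 0, 0, 0.785], [0.726, 0.15, 0, 0, 0, 0.785]]]}}

```text
clock: 19.45
tool_pos: [0.5147, -0.1963, 0.1327]
orientation: [180.0, 0.0, -89.2]
force: [-0.4, 0.8, 0.3]
opening: 0.0003
gripper_force: 0.0
```

Call:
{"name": "step_arm", "arguments": {"steps": [[[0, 0, 0, 0, 0, 0.3], [0, 0, 0, 0, 0, 0.6], [0, 0, 0, 0, 0, 0.785], [0, 0, 0, 0, 0, 0.785], [0, 0, 0, 0, 0, 0.785]]]}}

```text
clock: 19.95
tool_pos: [0.5149, -0.1962, 0.1331]
orientation: [-180.0, 0.0, -111.5]
force: [0.5, -0.1, -0.5]
opening: 0.0004
gripper_force: 0.0
```

```bash
python3 - <<'E'
from go import *
rel((68,-262,52),-111.93)
from scipy.optimize import least_squares
for n in("top","side"):
    p,d=lidseg(n,f"pics/{n[0]}12.png"); L=tobox(cloud(n,d).reshape(-1,3))
    m=(L[:,2]>100)&(L[:,2]<107)&(L[:,0]>-80)&(L[:,0]<50)&(abs(L[:,1])<110); r=cv2.minAreaRect(L[m][:,:2].astype(np.float32)); print(n,"lid",r,np.median(L[m],0))
    q=L[(L[:,1]<-195)&(L[:,1]>-240)&(abs(L[:,0]-68)<25)&(L[:,2]>70)&(L[:,2]<125)]
    print("knob",len(q),np.percentile(q,[2,98],axis=0).round(1).tolist())
E
```

```text
at box [  69.6 -260.9  133.1] rpy [-1.7998e+02  1.0000e-02 -1.1151e+02] F [ 0.5 -0.1 -0.5] t 19.95
shift [0.011 0.016 0.811] turn [-0.001  0.     0.015]
top lid ((-3.777812957763672, 11.694282531738281), (170.9221954345703, 107.5086669921875), 89.87574005126953) [-12.39202342  30.61137038 103.71538845]
knob 135 [[54.7, -223.2, 92.6], [81.8, -196.4, 113.4]]
side lid ((-4.144145965576172, -1.9980087280273438), (194.39749145507812, 108.2569580078125), 89.98968505859375) [ -3.54527073  -8.89853653 103.4484046 ]
knob 72 [[54.0, -229.3, 81.2], [79.7, -213.7, 108.9]]
```

Seen from the side, the lid is square and home. The knob's outer face is at y≈-229 with its centre at z≈96. Going down behind it now.

Call:
{"name": "step_arm", "arguments": {"steps": [[[0, 0.016, 0.3, 0, 0, 0.015], [0, 0.016, 0.6, 0, 0, 0.015], [0, 0.016, 0.78, 0, 0, 0.015], [0, 0.016, 0.81, 0, 0, 0.015], [0, 0.016, 0.81, 0, 0, 0.015]]]}}

```text
clock: 20.55
tool_pos: [0.5132, -0.1966, 0.0518]
orientation: [180.0, -0.0, -112.2]
force: [0.4, 0.5, 0.0]
opening: 0.0007
gripper_force: 0.0
```

Call:
{"name": "step_arm", "arguments": {"steps": [[[-0.04, 0, 0, 0, 0, 0], [-0.08, 0, 0, 0, 0, 0], [-0.12, 0, 0, 0, 0, 0], [-0.15, 0, 0, 0, 0, 0], [-0.17, 0, 0, 0, 0, 0]]]}}

```text
clock: 21.05
tool_pos: [0.5201, -0.1805, 0.0522]
orientation: [-180.0, 0.0, -112.2]
force: [-0.6, -0.8, -0.7]
opening: 0.0005
gripper_force: 0.0
```

Call:
{"name": "step_arm", "arguments": {"steps": [[[-0.015, 0, 0, 0, 0, 0], [-0.03, 0, 0, 0, 0, 0], [-0.045, 0, 0, 0, 0, 0]]]}}

```text
clock: 21.35
tool_pos: [0.5214, -0.1766, 0.0518]
orientation: [180.0, -0.0, -112.3]
force: [-0.3, -0.4, 0.3]
opening: -0.0
gripper_force: 0.0
```

Call:
{"name": "step_arm", "arguments": {"steps": [[[-0.01, 0, 0, 0, 0, 0], [-0.02, 0, 0, 0, 0, 0], [-0.03, 0, 0, 0, 0, 0]]]}}

```text
clock: 21.65
tool_pos: [0.5226, -0.1739, 0.0519]
orientation: [180.0, -0.0, -112.3]
force: [-0.4, 0.4, -0.0]
opening: 0.0006
gripper_force: 0.0
```

```bash
python3 - <<'E'
from go import *
rel((68,-239,52),-111.93)
a=cv2.imread("pics/top0.png")
for n in("top","side"):
    p,d=lidseg(n,f"pics/{n[0]}13.png"); L=tobox(cloud(n,d).reshape(-1,3))
    q=L[(L[:,1]<-190)&(L[:,1]>-260)&(abs(L[:,0]-68)<25)&(L[:,2]>70)&(L[:,2]<135)]
    for y in range(-255,-190,5):
        w=q[abs(q[:,1]-y)<2.5]
        if len(w)>2: print(n,y,len(w),w[:,0].min().round(),w[:,0].max().round(),w[:,2].min().round(),w[:,2].max().round())
E
```

```text
at box [  68.4 -237.4   51.9] rpy [ 180.     -0.   -112.26] F [-0.4  0.4 -0. ] t 21.65
shift [ 0.016  0.004 -0.001] turn [ 0.    -0.    -0.012]
top -200 11 63.0 73.0 94.0 104.0
top -195 9 63.0 71.0 98.0 103.0
side -250 96 52.0 83.0 86.0 132.0
side -245 8 52.0 75.0 90.0 106.0
```

Call:
{"name": "step_arm", "arguments": {"steps": [[[-0.01, 0, 0, 0, 0, -0.012], [-0.02, 0, 0, 0, 0, -0.012], [-0.03, 0, 0, 0, 0, -0.012]]]}}

```text
clock: 22.05
tool_pos: [0.5236, -0.1712, 0.0518]
orientation: [180.0, -0.0, -111.9]
force: [-0.7, -0.7, 0.9]
opening: 0.0005
gripper_force: 0.8
```

Call:
{"name": "step_arm", "arguments": {"steps": [[[-0.01, 0, 0, 0, 0, 0], [-0.02, 0, 0, 0, 0, 0], [-0.03, 0, 0, 0, 0, 0]]]}}

```text
clock: 22.35
tool_pos: [0.5247, -0.1685, 0.0519]
orientation: [180.0, -0.0, -111.9]
force: [-1.2, -2.5, 0.8]
opening: 0.0003
gripper_force: 1.6
```

Call:
{"name": "step_arm", "arguments": {"steps": [[[-0.01, 0, 0, 0, 0, 0], [-0.02, 0, 0, 0, 0, 0], [-0.03, 0, 0, 0, 0, 0]]]}}

```text
clock: 22.65
tool_pos: [0.5257, -0.1658, 0.0519]
orientation: [180.0, -0.0, -111.9]
force: [-1.5, -4.2, 2.1]
opening: 0.0005
gripper_force: 2.8
```

```bash
cat >> go.py <<'E'
def knob(i):
    p,d=lidseg("side",f"pics/s{i}.png"); r,g,b=[p[...,k].astype(int) for k in range(3)]
    h=cv2.cvtColor(p,cv2.COLOR_RGB2HSV); L=tobox(cloud("side",d).reshape(-1,3)).reshape(480,640,3)
    m=(abs(L[...,0]-68)<22)&(L[...,1]<-85)&(L[...,1]>-240)&(L[...,2]>75)&(L[...,2]<125)&(h[...,1]>120)
    q=L[m]; print("wood pts",len(q)); 
    for y in range(-240,-85,6):
        w=q[abs(q[:,1]-y)<3]
        if len(w)>3: print(y,len(w),w[:,0].min().round(),w[:,0].max().round(),w[:,2].min().round(),w[:,2].max().round())
E
python3 - <<'E'
from go import *
rel((68,-226,52),-111.93);knob(14)
E
```

```text
at box [  68.3 -228.7   51.9] rpy [ 1.7998e+02 -3.0000e-02 -1.1192e+02] F [-1.5 -4.2  2.1] t 22.65
shift [-0.027  0.003 -0.001] turn [ 0.001 -0.001  0.001]
wood pts 6
-90 4 48.0 50.0 76.0 85.0
```

Call:
{"name": "step_arm", "arguments": {"steps": [[[-0.01, 0, -0.01, 0, 0, 0], [-0.02, 0, -0.02, 0, 0, 0], [-0.03, 0, -0.03, 0, 0, 0]]]}}

```text
clock: 23.0
tool_pos: [0.5275, -0.1623, 0.0549]
orientation: [-180.0, 0.0, -111.9]
force: [-0.1, -0.3, -0.1]
opening: 0.0003
gripper_force: 0.2
```

Call:
{"name": "step_arm", "arguments": {"steps": [[[-0.01, 0, -0.01, 0, 0, 0], [-0.02, 0, -0.02, 0, 0, 0], [-0.03, 0, -0.02, 0, 0, 0]]]}}

```text
clock: 23.3
tool_pos: [0.5284, -0.1598, 0.0571]
orientation: [-180.0, 0.0, -111.9]
force: [-0.2, 0.3, 0.8]
opening: 0.0006
gripper_force: 0.2
```

Call:
{"name": "step_arm", "arguments": {"steps": [[[-0.01, 0, 0, 0, 0, 0], [-0.02, 0, 0, 0, 0, 0], [-0.03, 0, 0, 0, 0, 0]]]}}

```text
clock: 23.6
tool_pos: [0.5293, -0.1571, 0.0568]
orientation: [180.0, -0.0, -111.9]
force: [0.0, -0.1, -0.1]
opening: 0.0003
gripper_force: 0.2
```

The force fell to nearly zero once the knob was lifted level, so I'll keep sliding it in gently.

Call:
{"name": "step_arm", "arguments": {"steps": [[[-0.015, 0, 0, 0, 0, 0], [-0.03, 0, 0, 0, 0, 0], [-0.045, 0, 0, 0, 0, 0], [-0.06, 0, 0, 0, 0, 0]]]}}

```text
clock: 24.0
tool_pos: [0.5316, -0.1516, 0.0568]
orientation: [180.0, -0.0, -111.9]
force: [0.7, -0.7, 0.2]
opening: 0.0006
gripper_force: 0.2
```

Call:
{"name": "step_arm", "arguments": {"steps": [[[-0.015, 0, 0, 0, 0, 0], [-0.03, 0, 0, 0, 0, 0], [-0.045, 0, 0, 0, 0, 0], [-0.06, 0, 0, 0, 0, 0]]]}}

```text
clock: 24.4
tool_pos: [0.5338, -0.146, 0.0569]
orientation: [-180.0, -0.0, -111.9]
force: [-0.2, -1.0, 0.1]
opening: 0.0004
gripper_force: 0.2
```

```bash
python3 - <<'E'
from go import *
rel((68,-115,57),-111.93)
E
```

```text
at box [  68.5 -207.3   56.9] rpy [-180.     -0.   -111.91] F [-0.2 -1.   0.1] t 24.4
shift [-0.923  0.004 -0.001] turn [-0.    -0.     0.001]
```

Call:
{"name": "step_arm", "arguments": {"steps": [[[-0.015, 0, 0, 0, 0, 0], [-0.03, 0, 0, 0, 0, 0], [-0.045, 0, 0, 0, 0, 0], [-0.06, 0, 0, 0, 0, 0]]]}}

```text
clock: 24.8
tool_pos: [0.5361, -0.1404, 0.0569]
orientation: [180.0, 0.0, -111.9]
force: [0.8, -1.0, -0.2]
opening: 0.0006
gripper_force: 0.2
```

Call:
{"name": "step_arm", "arguments": {"steps": [[[-0.015, 0, 0, 0, 0, 0], [-0.03, 0, 0, 0, 0, 0], [-0.045, 0, 0, 0, 0, 0], [-0.06, 0, 0, 0, 0, 0]]]}}

```text
clock: 25.2
tool_pos: [0.5383, -0.1349, 0.0569]
orientation: [-180.0, -0.0, -111.9]
force: [0.5, -0.1, 0.2]
opening: -0.0001
gripper_force: 0.2
```

Call:
{"name": "step_arm", "arguments": {"steps": [[[-0.015, 0, 0, 0, 0, 0], [-0.03, 0, 0, 0, 0, 0], [-0.045, 0, 0, 0, 0, 0], [-0.06, 0, 0, 0, 0, 0]]]}}

```text
clock: 25.6
tool_pos: [0.5405, -0.1293, 0.0569]
orientation: [-180.0, 0.0, -111.9]
force: [-0.0, -0.8, -0.1]
opening: 0.0003
gripper_force: 0.2
```

Call:
{"name": "step_arm", "arguments": {"steps": [[[-0.015, 0, 0, 0, 0, 0], [-0.03, 0, 0, 0, 0, 0], [-0.045, 0, 0, 0, 0, 0], [-0.06, 0, 0, 0, 0, 0]]]}}

```text
clock: 26.0
tool_pos: [0.5428, -0.1237, 0.0569]
orientation: [-180.0, 0.0, -111.9]
force: [-1.1, 0.3, 0.3]
opening: 0.0004
gripper_force: 0.2
```

Call:
{"name": "step_arm", "arguments": {"steps": [[[-0.015, 0, 0, 0, 0, 0], [-0.03, 0, 0, 0, 0, 0], [-0.045, 0, 0, 0, 0, 0], [-0.06, 0, 0, 0, 0, 0]]]}}

```text
clock: 26.4
tool_pos: [0.545, -0.1182, 0.0569]
orientation: [180.0, -0.0, -111.9]
force: [0.3, -1.1, 0.7]
opening: 0.001
gripper_force: 0.3
```

Call:
{"name": "step_arm", "arguments": {"steps": [[[-0.015, 0, 0, 0, 0, 0], [-0.03, 0, 0, 0, 0, 0], [-0.045, 0, 0, 0, 0, 0], [-0.06, 0, 0, 0, 0, 0]]]}}

```text
clock: 26.8
tool_pos: [0.5473, -0.1126, 0.0568]
orientation: [180.0, 0.0, -111.9]
force: [-0.1, -0.7, 0.3]
opening: 0.0006
gripper_force: 0.2
```

Call:
{"name": "step_arm", "arguments": {"steps": [[[-0.015, 0, 0, 0, 0, 0], [-0.03, 0, 0, 0, 0, 0], [-0.045, 0, 0, 0, 0, 0], [-0.06, 0, 0, 0, 0, 0]]]}}

```text
clock: 27.2
tool_pos: [0.5494, -0.107, 0.0568]
orientation: [180.0, -0.0, -111.9]
force: [-0.4, -0.9, -0.4]
opening: -0.0
gripper_force: 0.2
```

```bash
python3 - <<'E'
from go import *
rel((68,-115,57),-111.93)
p,d=lidseg("side","pics/s15.png"); L=tobox(cloud("side",d).reshape(-1,3)); 
q=L[(abs(L[:,0]-68)<16)&(L[:,1]<-92)&(L[:,1]>-200)&(L[:,2]>80)&(L[:,2]<120)]
for y in range(-198,-90,6):
    w=q[abs(q[:,1]-y)<3]
    if len(w)>3: print(y,len(w),w[:,0].min().round(),w[:,0].max().round(),w[:,2].min().round(),w[:,2].max().round())
E
```

```text
at box [  68.4 -165.4   56.8] rpy [ 180.     -0.   -111.92] F [-0.4 -0.9 -0.4] t 27.2
shift [-0.504  0.004 -0.002] turn [ 0. -0.  0.]
-180 64 52.0 83.0 95.0 119.0
-174 34 55.0 82.0 91.0 120.0
-168 4 52.0 74.0 97.0 111.0
```

Call:
{"name": "step_arm", "arguments": {"steps": [[[-0.015, 0, 0, 0, 0, 0], [-0.03, 0, 0, 0, 0, 0], [-0.045, 0, 0, 0, 0, 0], [-0.06, 0, 0, 0, 0, 0]]]}}

```text
clock: 27.65
tool_pos: [0.5517, -0.1015, 0.0569]
orientation: [-180.0, 0.0, -111.9]
force: [-0.1, 0.0, -0.1]
opening: 0.0006
gripper_force: 0.2
```

Call:
{"name": "step_arm", "arguments": {"steps": [[[-0.015, 0, 0, 0, 0, 0], [-0.03, 0, 0, 0, 0, 0], [-0.045, 0, 0, 0, 0, 0], [-0.06, 0, 0, 0, 0, 0]]]}}

```text
clock: 28.05
tool_pos: [0.554, -0.0959, 0.0569]
orientation: [-180.0, 0.0, -111.9]
force: [-0.4, -0.7, -0.7]
opening: 0.0007
gripper_force: 0.2
```

Call:
{"name": "step_arm", "arguments": {"steps": [[[-0.015, 0, 0, 0, 0, 0], [-0.03, 0, 0, 0, 0, 0], [-0.045, 0, 0, 0, 0, 0], [-0.06, 0, 0, 0, 0, 0]]]}}

```text
clock: 28.45
tool_pos: [0.5563, -0.0903, 0.0569]
orientation: [-180.0, 0.0, -111.9]
force: [1.5, -2.0, -0.2]
opening: 0.0008
gripper_force: 0.3
```

Call:
{"name": "step_arm", "arguments": {"steps": [[[-0.015, 0, 0, 0, 0, 0], [-0.03, 0, 0, 0, 0, 0], [-0.045, 0, 0, 0, 0, 0], [-0.06, 0, 0, 0, 0, 0]]]}}

```text
clock: 28.85
tool_pos: [0.5584, -0.0848, 0.0569]
orientation: [180.0, -0.0, -111.9]
force: [-0.3, -0.6, 0.1]
opening: 0.0006
gripper_force: 0.2
```

Call:
{"name": "step_arm", "arguments": {"steps": [[[-0.015, 0, 0, 0, 0, 0], [-0.03, 0, 0, 0, 0, 0], [-0.045, 0, 0, 0, 0, 0], [-0.06, 0, 0, 0, 0, 0]]]}}

```text
clock: 29.25
tool_pos: [0.5607, -0.0792, 0.0569]
orientation: [-180.0, -0.0, -111.9]
force: [0.6, 0.0, -0.4]
opening: 0.0004
gripper_force: 0.2
```

Call:
{"name": "step_arm", "arguments": {"steps": [[[-0.015, 0, 0, 0, 0, 0], [-0.03, 0, 0, 0, 0, 0], [-0.045, 0, 0, 0, 0, 0], [-0.06, 0, 0, 0, 0, 0]]]}}

```text
clock: 29.65
tool_pos: [0.5629, -0.0736, 0.0569]
orientation: [180.0, -0.0, -111.9]
force: [0.9, 0.1, -0.6]
opening: 0.0003
gripper_force: 0.2
```

Call:
{"name": "step_arm", "arguments": {"steps": [[[-0.015, 0, 0, 0, 0, 0], [-0.03, 0, 0, 0, 0, 0], [-0.045, 0, 0, 0, 0, 0]]]}}

```text
clock: 29.95
tool_pos: [0.5646, -0.0695, 0.0569]
orientation: [-180.0, 0.0, -111.9]
force: [0.0, -0.8, 0.5]
opening: 0.0003
gripper_force: 0.2
```

```bash
python3 - <<'E'
from go import *
rel((68,-115,57),-111.93)
E
```

```text
at box [  68.4 -124.8   56.9] rpy [-180.      0.   -111.92] F [ 0.  -0.8  0.5] t 29.95
shift [-0.098  0.004 -0.001] turn [-0.  0.  0.]
```

Call:
{"name": "step_arm", "arguments": {"steps": [[[-0.01, 0, 0, 0, 0, 0], [-0.02, 0, 0, 0, 0, 0], [-0.03, 0, 0, 0, 0, 0], [-0.04, 0, 0, 0, 0, 0]]]}}

```text
clock: 30.35
tool_pos: [0.566, -0.0659, 0.0569]
orientation: [180.0, -0.0, -111.9]
force: [0.2, -2.5, 0.5]
opening: 0.0001
gripper_force: 1.0
```

Call:
{"name": "step_arm", "arguments": {"steps": [[[-0.01, 0, 0, 0, 0, 0], [-0.02, 0, 0, 0, 0, 0], [-0.03, 0, 0, 0, 0, 0]]]}}

```text
clock: 30.65
tool_pos: [0.5668, -0.0639, 0.0569]
orientation: [180.0, -0.1, -111.9]
force: [-1.0, -9.1, 1.9]
opening: 0.0008
gripper_force: 4.7
```

Call:
{"name": "step_arm", "arguments": {"steps": [[[-0.01, 0, 0, 0, 0, 0], [-0.02, 0, 0, 0, 0, 0]]]}}

```text
clock: 30.85
tool_pos: [0.5667, -0.0638, 0.057]
orientation: [179.9, -0.2, -111.9]
force: [-0.5, -17.7, 3.0]
opening: 0.0004
gripper_force: 8.7
```

Call:
{"name": "step_arm", "arguments": {"steps": [[[-0.01, 0, 0, 0, 0, 0], [-0.015, 0, 0, 0, 0, 0]]]}}

```text
clock: 31.05
tool_pos: [0.5666, -0.0637, 0.057]
orientation: [179.9, -0.3, -111.9]
force: [-1.3, -22.7, 3.1]
opening: 0.0006
gripper_force: 10.9
```

It has stopped firmly at y≈-118.6. I'll ease off and check whether it's home or bound.

Call:
{"name": "step_arm", "arguments": {"steps": [[[0.03, 0, 0, 0, 0, 0], [0.08, 0, 0, 0, 0, 0], [0.2, 0, 0, 0, 0, 0], [0.4, 0, 0, 0, 0, 0], [0.6, 0, 0, 0, 0, 0], [0.7, 0, 0, 0, 0, 0], [0.7, 0, 0, 0, 0, 0], [0.7, 0, 0, 0, 0, 0]]]}}

```text
clock: 31.85
tool_pos: [0.5426, -0.1248, 0.057]
orientation: [-180.0, 0.0, -111.9]
force: [0.2, -0.0, 0.9]
opening: 0.0003
gripper_force: 0.0
```

```bash
python3 - <<'E'
from go import *
rel((68,-118,57),-111.93)
for n in("top","side"):
    p,d=lidseg(n,f"pics/{n[0]}16.png"); L=tobox(cloud(n,d).reshape(-1,3)); 
    q=L[(abs(L[:,0]-68)<20)&(abs(L[:,1])<150)&(L[:,2]>80)&(L[:,2]<125)]
    for y in list(range(-125,-80,3))+list(range(86,106,3)):
        w=q[abs(q[:,1]-y)<1.5]
        if len(w)>2: print(n,y,len(w),w[:,0].min().round(),w[:,0].max().round(),w[:,2].min().round(),w[:,2].max().round())
a=cv2.imread("pics/t16.png")[:,:,::-1]; b=cv2.imread("pics/s16.png")[:,:,::-1]
crop(a,255,190,385,310,3,"pics/a.png"); crop(b,265,170,365,300,4,"pics/b.png")
a=cv2.imread("pics/a.png");b=cv2.imread("pics/b.png"); m=np.zeros((520,795,3),np.uint8); m[:360,:390]=a; m[:,395:]=b; cv2.imwrite("pics/ab16.png",m)
E
```

```text
at box [  68.6 -184.4   57. ] rpy [-1.7998e+02  2.0000e-02 -1.1194e+02] F [ 0.2 -0.   0.9] t 31.85
shift [-0.664  0.006  0.   ] turn [-0.001  0.001 -0.   ]
side -86 4 48.0 55.0 103.0 106.0
side -83 5 49.0 56.0 102.0 108.0
side 86 7 49.0 64.0 94.0 110.0
side 89 6 49.0 64.0 98.0 104.0
side 92 4 52.0 64.0 103.0 108.0
side 95 3 50.0 55.0 100.0 103.0
```

View pics/ab16.png

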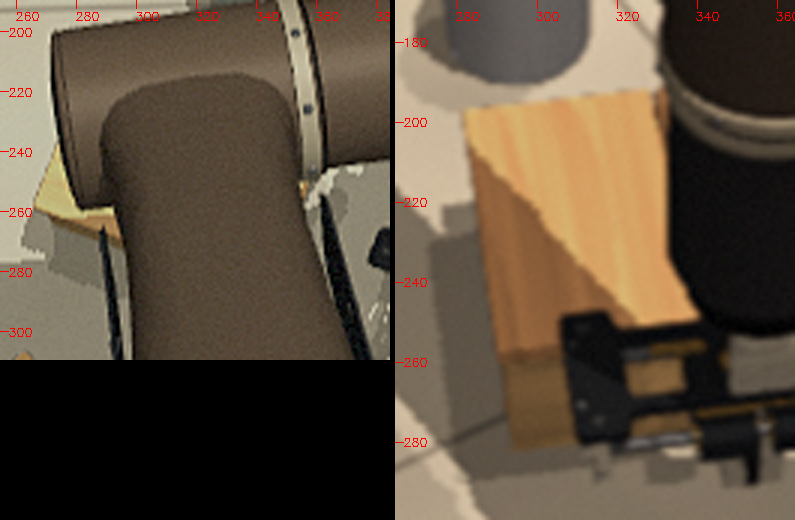

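The arm hides the hinge in both views, at top (300,250) and side (340,230). I'll move clear and measure from the numbers.

Call:
{"name": "step_arm", "arguments": {"steps": [[[0.1, 0, -0.3, 0, 0, 0], [0.3, 0, -0.7, 0, 0, 0], [0.6, 0.4, -1, 0, 0, 0], [1, 0.8, -1, 0, 0, 0], [1, 1, -1, 0, 0, 0], [1, 1, -1, 0, 0, 0], [1, 1, -1, 0, 0, 0]]]}}

```text
clock: 32.65
tool_pos: [0.4126, -0.18, 0.1576]
orientation: [-179.9, 0.0, -111.9]
force: [1.2, 0.5, -0.2]
opening: 0.0007
gripper_force: 0.0
```

Call:
{"name": "step_arm", "arguments": {"steps": [[[0.5, 0.5, 0, 0, 0, 0], [1, 1, 0, 0, 0, 0], [1, 1, 0, 0, 0, 0], [1, 1, 0, 0, 0, 0], [1, 1, 0, 0, 0, 0]]]}}

```text
clock: 33.15
tool_pos: [0.283, -0.236, 0.1572]
orientation: [-179.9, -0.0, -112.0]
force: [0.4, -0.5, 0.1]
opening: 0.0008
gripper_force: 0.0
```

```bash
python3 - <<'E'
from go import *
rel((68,-135,57),-111.93)
for n in("top","side"):
    p,d=lidseg(n,f"pics/{n[0]}17.png"); L=tobox(cloud(n,d).reshape(-1,3)); 
    q=L[(abs(L[:,0]-70)<20)&(abs(L[:,1])<170)&(L[:,2]>75)&(L[:,2]<125)]
    for y in list(range(-130,-80,3))+list(range(83,110,3)):
        w=q[abs(q[:,1]-y)<1.5]
        if len(w)>2: print(n,y,len(w),w[:,0].min().round(),w[:,0].max().round(),w[:,2].min().round(),w[:,2].max().round())
    m=(L[:,2]>100)&(L[:,2]<107)&(L[:,0]>-80)&(L[:,0]<50)&(abs(L[:,1])<110); print("lid",cv2.minAreaRect(L[m][:,:2].astype(np.float32)))
    w=q[(abs(q[:,0]-68)<10)&(q[:,2]>108)]; print("knuckle top pts x,z",len(w),np.median(w,0))
for P in((68,-108,102),(68,-90,102),(68,98,102)):
    print(P,proj("top",boxT(*B,np.array(P)/1000)),proj("side",boxT(*B,np.array(P)/1000)))
E
```

```text
at box [-130.6 -384.5  157.2] rpy [-179.94   -0.   -111.95] F [ 0.4 -0.5  0.1] t 33.15
shift [-2.496 -1.985  1.004] turn [-0.002 -0.    -0.001]
top -106 15 56.0 82.0 105.0 116.0
top -103 18 55.0 83.0 103.0 120.0
top -100 18 56.0 83.0 96.0 116.0
top -97 16 55.0 81.0 107.0 120.0
top -94 19 54.0 84.0 102.0 120.0
top -91 18 54.0 81.0 100.0 121.0
top -88 14 52.0 76.0 101.0 113.0
top -85 18 50.0 79.0 101.0 115.0
top -82 16 53.0 77.0 101.0 116.0
top 83 16 51.0 79.0 97.0 118.0
top 86 17 50.0 78.0 101.0 115.0
top 89 19 52.0 82.0 94.0 115.0
top 92 16 50.0 78.0 100.0 115.0
top 95 5 53.0 69.0 99.0 109.0
top 98 3 51.0 70.0 101.0 107.0
lid ((-4.198215484619141, 4.396636962890625), (188.154296875, 108.38066864013672), 89.9998550415039)
knuckle top pts x,z 594 [ 68.51925753  -8.96656091 112.03305395]
side -112 20 55.0 78.0 91.0 117.0
side -109 52 54.0 81.0 88.0 117.0
side -106 24 54.0 79.0 88.0 115.0
side -103 12 57.0 82.0 105.0 115.0
side -100 14 55.0 82.0 104.0 118.0
side -97 17 54.0 81.0 101.0 118.0
side -94 9 52.0 79.0 94.0 114.0
side -91 19 50.0 77.0 76.0 112.0
side -88 21 50.0 75.0 76.0 115.0
side -85 12 51.0 73.0 81.0 117.0
side -82 11 56.0 76.0 101.0 116.0
side 83 11 51.0 78.0 91.0 116.0
side 86 14 51.0 79.0 101.0 114.0
side 89 6 54.0 77.0 92.0 109.0
lid ((-4.481136322021484, 1.1335830688476562), (193.89744567871094, 108.8023910522461), 89.97000885009766)
knuckle top pts x,z 446 [ 68.40119007 -25.62726792 111.4215545 ]
(68, -108, 102) [[371.22726271 237.6640407 ]] [[346.23077326 256.2548836 ]]
(68, -90, 102) [[363.67539253 234.94578756]] [[344.87074088 249.98825573]]
(68, 98, 102) [[285.62143593 206.86980957]] [[331.94433092 190.49250234]]
```

The knob runs from y≈-90 to -108 at level height, the tip sticks out at the left end (y≈98), and the lid is square and flat. Handing in.

```bash
python3 -c "
from plant import *
print(close_job())"
```

```text
the job is handed in; nothing more can be done
None
```

I slid the lid back until it stopped against the fixed knuckles, flat and square, and pushed the hinge rod through all five until the knob met the end one, about 23 N at the stop; I never touched the can, jar or nozzle, and handed the job in with the robot clear at 33 s.

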